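# Load the finned cooling dock with sample canisters and give it air

### The job

Load every sample canister into a bay of its own in the finned cooling dock: swing its wire bail upright, carry it by the bail, never by the can, and lower it until its fins are fully home between the dock's fins, centred in the bay front to back, with the bail left standing. If a bay is left over, close it with the finned blanking block in the same way. When all three bays are filled, press the dock's treadle fully down to its stop and let it come back; keep the canisters upright and leave the notebook, tape roll and petri dish alone.

Things in the scene. Friction and masses are not known exactly. Their poses are not given: they have to be found in the camera images.
- pot_a_mid (a point): Sample canister: round lidded steel can, 84 mm across (too wide to grip), on a 78 x 78 mm finned base; 106 mm tall, about 0.6 kg. The point is on its axis, 53 mm above the fin bottoms. Four fins under the base plate, 6 mm thick, 20 mm deep, 78 mm long along x, 19 mm apart. z up, y along the bail's pivot line; the folded bail points to -x. Fits a bay either way round. None if absent.
- bail_a_grip (a point): Middle of the straight black grip of this canister's wire bail: 9 mm thick, 54 mm long along the canister's y, 88 mm from the pivot line, which crosses the canister's axis 37 mm above its _mid point. Folded, the grip stands out level on the -x side, 41 mm clear of the can; upright, it is straight above the canister. None if absent.
- bail_a (a joint): Angle of this bail in rad: 0 folded down level to the canister's -x side, 1.571 upright, 3.14 folded to the other side. A little friction holds it where it is left.
- can_a: The steel can of this canister (without base and bail); its origin is on the axis at the bottom of the fins, 53 mm below the _mid point; same axes.
- pot_b_mid (a point): Sample canister: round lidded steel can, 84 mm across (too wide to grip), on a 78 x 78 mm finned base; 106 mm tall, about 0.6 kg. The point is on its axis, 53 mm above the fin bottoms. Four fins under the base plate, 6 mm thick, 20 mm deep, 78 mm long along x, 19 mm apart. z up, y along the bail's pivot line; the folded bail points to -x. Fits a bay either way round. None if absent.
- bail_b_grip (a point): Middle of the straight black grip of this canister's wire bail: 9 mm thick, 54 mm long along the canister's y, 88 mm from the pivot line, which crosses the canister's axis 37 mm above its _mid point. Folded, the grip stands out level on the -x side, 41 mm clear of the can; upright, it is straight above the canister. None if absent.
- bail_b (a joint): Angle of this bail in rad: 0 folded down level to the canister's -x side, 1.571 upright, 3.14 folded to the other side. A little friction holds it where it is left.
- can_b: The steel can of this canister (without base and bail); its origin is on the axis at the bottom of the fins, 53 mm below the _mid point; same axes.
- pot_c_mid (a point): Sample canister: round lidded steel can, 84 mm across (too wide to grip), on a 78 x 78 mm finned base; 106 mm tall, about 0.6 kg. The point is on its axis, 53 mm above the fin bottoms. Four fins under the base plate, 6 mm thick, 20 mm deep, 78 mm long along x, 19 mm apart. z up, y along the bail's pivot line; the folded bail points to -x. Fits a bay either way round. None if absent.
- bail_c_grip (a point): Middle of the straight black grip of this canister's wire bail: 9 mm thick, 54 mm long along the canister's y, 88 mm from the pivot line, which crosses the canister's axis 37 mm above its _mid point. Folded, the grip stands out level on the -x side, 41 mm clear of the can; upright, it is straight above the canister. None if absent.
- bail_c (a joint): Angle of this bail in rad: 0 folded down level to the canister's -x side, 1.571 upright, 3.14 folded to the other side. A little friction holds it where it is left.
- can_c: The steel can of this canister (without base and bail); its origin is on the axis at the bottom of the fins, 53 mm below the _mid point; same axes.
- blank_grip (a point): Finned blanking block, 0.35 kg: a finned base like a canister's (fins along x) with a low grey cover, 33 mm high, and a fixed bridge handle. The point is the middle of the handle's bar, 82 mm above the fin bottoms; the bar is 12 mm wide, 12 mm high, 62 mm long along the block's y, its underside 43 mm above the cover. z up. Fits either way round.
- blank: The same blanking block; origin in the middle of the underside of its fins.
- bay_left (a point): The left bay, seen from the robot, of the three-bay finned cooling dock (fixed, 190 mm deep, 390 mm wide). The point is in the middle of the bay at the level of the fin tops, 34 mm above the worktop; x along the fins, away from the robot, y to the left. Four slots 13 mm wide, 22 mm deep, 100 mm long, 19 mm apart, between three 6 mm fins and broad lands.
- bay_middle (a point): The middle bay, seen from the robot, of the three-bay finned cooling dock (fixed, 190 mm deep, 390 mm wide). Point and axes as for the left bay; bays are 108 mm apart. A base is home when its plate lies on the fin tops: a canister's _mid point is then 33 mm above the bay's point, the blanking block's handle point 62 mm above it.
- bay_right (a point): The right bay, seen from the robot, of the three-bay finned cooling dock (fixed, 190 mm deep, 390 mm wide). Point and axes as for the left bay. Behind the bays stands a white air box, its top 72 mm above the worktop, its front face 61 mm behind the bays' points; the treadle is to the right of this bay.
- treadle_pad (a point): Top of the rubber pad of the dock's treadle, right of the right bay: a steel plate 56 mm wide and 150 mm long, hinged at its far end, its near end standing up; the point is 40 mm from its near edge and 110 mm from the hinge line. It sinks about 27 mm here down to the stop. Pressing it opens the dock's air flap.
- treadle (a joint): Angle of the treadle in rad: 0 up (at rest), 0.25 down on its stop. Spring: about 3 N at the pad to start it, about 7 N at the stop; it comes back by itself.
- notebook: Bystander: closed lab notebook, 208 x 150 x 16 mm, lying in front of the canisters; origin at the middle of its underside.
- tape: Bystander: roll of tape lying flat behind the canisters, 68 mm across, 18 mm high; origin at the middle of its underside.
- dish: Bystander: closed petri dish, 59 mm across, 16 mm high, behind the canisters; origin at the middle of its underside.
Mind the look-alikes: they are no part of the job. What is shaped like the blank but orange or purple is not meant.

How it is judged (in metres and radians):
On the way, in this order (a step that is already met when the one before it is completed fails the run):
1. every canister present is home in a bay, and a bay left over is closed with the blanking block (((x of pot_a_mid in the frame of bay_left between -0.015 and 0.015 m and y of pot_a_mid in the frame of bay_left between -0.006 and 0.006 m and z of pot_a_mid in the frame of bay_left between 0.028 and 0.037 m) or (x of pot_a_mid in the frame of bay_middle between -0.015 and 0.015 m and y of pot_a_mid in the frame of bay_middle between -0.006 and 0.006 m and z of pot_a_mid in the frame of bay_middle between 0.028 and 0.037 m) or (x of pot_a_mid in the frame of bay_right between -0.015 and 0.015 m and y of pot_a_mid in the frame of bay_right between -0.006 and 0.006 m and z of pot_a_mid in the frame of bay_right between 0.028 and 0.037 m)) and ((x of pot_b_mid in the frame of bay_left between -0.015 and 0.015 m and y of pot_b_mid in the frame of bay_left between -0.006 and 0.006 m and z of pot_b_mid in the frame of bay_left between 0.028 and 0.037 m) or (x of pot_b_mid in the frame of bay_middle between -0.015 and 0.015 m and y of pot_b_mid in the frame of bay_middle between -0.006 and 0.006 m and z of pot_b_mid in the frame of bay_middle between 0.028 and 0.037 m) or (x of pot_b_mid in the frame of bay_right between -0.015 and 0.015 m and y of pot_b_mid in the frame of bay_right between -0.006 and 0.006 m and z of pot_b_mid in the frame of bay_right between 0.028 and 0.037 m)) and ((x of pot_c_mid in the frame of bay_left between -0.015 and 0.015 m and y of pot_c_mid in the frame of bay_left between -0.006 and 0.006 m and z of pot_c_mid in the frame of bay_left between 0.028 and 0.037 m) or (x of pot_c_mid in the frame of bay_middle between -0.015 and 0.015 m and y of pot_c_mid in the frame of bay_middle between -0.006 and 0.006 m and z of pot_c_mid in the frame of bay_middle between 0.028 and 0.037 m) or (x of pot_c_mid in the frame of bay_right between -0.015 and 0.015 m and y of pot_c_mid in the frame of bay_right between -0.006 and 0.006 m and z of pot_c_mid in the frame of bay_right between 0.028 and 0.037 m)) and ((x of pot_a_mid in the frame of bay_left between -0.015 and 0.015 m and y of pot_a_mid in the frame of bay_left between -0.006 and 0.006 m and z of pot_a_mid in the frame of bay_left between 0.028 and 0.037 m) or (x of pot_b_mid in the frame of bay_left between -0.015 and 0.015 m and y of pot_b_mid in the frame of bay_left between -0.006 and 0.006 m and z of pot_b_mid in the frame of bay_left between 0.028 and 0.037 m) or (x of pot_c_mid in the frame of bay_left between -0.015 and 0.015 m and y of pot_c_mid in the frame of bay_left between -0.006 and 0.006 m and z of pot_c_mid in the frame of bay_left between 0.028 and 0.037 m) or (x of blank_grip in the frame of bay_left between -0.015 and 0.015 m and y of blank_grip in the frame of bay_left between -0.006 and 0.006 m and z of blank_grip in the frame of bay_left between 0.057 and 0.066 m)) and ((x of pot_a_mid in the frame of bay_middle between -0.015 and 0.015 m and y of pot_a_mid in the frame of bay_middle between -0.006 and 0.006 m and z of pot_a_mid in the frame of bay_middle between 0.028 and 0.037 m) or (x of pot_b_mid in the frame of bay_middle between -0.015 and 0.015 m and y of pot_b_mid in the frame of bay_middle between -0.006 and 0.006 m and z of pot_b_mid in the frame of bay_middle between 0.028 and 0.037 m) or (x of pot_c_mid in the frame of bay_middle between -0.015 and 0.015 m and y of pot_c_mid in the frame of bay_middle between -0.006 and 0.006 m and z of pot_c_mid in the frame of bay_middle between 0.028 and 0.037 m) or (x of blank_grip in the frame of bay_middle between -0.015 and 0.015 m and y of blank_grip in the frame of bay_middle between -0.006 and 0.006 m and z of blank_grip in the frame of bay_middle between 0.057 and 0.066 m)) and ((x of pot_a_mid in the frame of bay_right between -0.015 and 0.015 m and y of pot_a_mid in the frame of bay_right between -0.006 and 0.006 m and z of pot_a_mid in the frame of bay_right between 0.028 and 0.037 m) or (x of pot_b_mid in the frame of bay_right between -0.015 and 0.015 m and y of pot_b_mid in the frame of bay_right between -0.006 and 0.006 m and z of pot_b_mid in the frame of bay_right between 0.028 and 0.037 m) or (x of pot_c_mid in the frame of bay_right between -0.015 and 0.015 m and y of pot_c_mid in the frame of bay_right between -0.006 and 0.006 m and z of pot_c_mid in the frame of bay_right between 0.028 and 0.037 m) or (x of blank_grip in the frame of bay_right between -0.015 and 0.015 m and y of blank_grip in the frame of bay_right between -0.006 and 0.006 m and z of blank_grip in the frame of bay_right between 0.057 and 0.066 m))), for 0.3 s.
2. then the treadle is pressed down to its stop (value of joint treadle above 0.23 rad), for 0.1 s.
At the end, for the whole second after the job is handed in: Every canister is home in a bay (base plate on the fin tops within 4 mm, within 15 mm of the middle along the fins and 6 mm across), any bay left over holds the blanking block likewise, each bail is within 0.47 rad of upright, the treadle is back up (under 0.05 rad) and all is at rest (all of step 1 and value of joint bail_a between 1.1 and 2.04 rad and value of joint bail_b between 1.1 and 2.04 rad and value of joint bail_c between 1.1 and 2.04 rad and linear speed of each of can_a, can_b, can_c, blank below 0.02 m/s and value of joint treadle below 0.05 rad); the robot touches nothing.
It fails at once if a canister is gripped or shoved by its can (more than 30 N from the fingers) (contact force between the fingers and can_a above 30 N or contact force between the fingers and can_b above 30 N or contact force between the fingers and can_c above 30 N).
It fails at once if a canister is tipped over (more than 0.8 rad) (angle between any of pot_a_mid, pot_b_mid, pot_c_mid's own z axis and vertical above 0.8 rad).
It fails at once if the notebook, tape roll or petri dish is moved more than 30 mm (distance of any of notebook, tape, dish from where it was at the start of the episode above 0.03 m).
Of pot_a, pot_b, pot_c only 2 to 3 are there at a start; the rules pass over those that are not, and their reading is None.
At some moment in a run one of pot_a, pot_b, pot_c, blank may be knocked a few centimetres aside while the robot is not near it.
It also fails if it takes over 210 s, if anything falls off the work surface, if the arm or the gripper's body presses on something with over 40 N, if the wrist force passes 120 N, or if a joint passes its speed limit or range.

### The arm

A 6-joint arm with a two-finger parallel gripper is mounted at the origin on a cart in front of the work surface, level with it; the furniture and walls round the work are solid. World frame = base frame: x ahead of the robot, y to its left, z up, the work surface at z = 0. Lengths are in mm, angles in rad, forces in N, time in s.
With the tool pointing down it reaches from about 300 to 875 mm from the base axis. Payload 4.2 kg.
Tool frame: the origin (TCP) lies at the very end of the fingers, on their centre line; the grasp point (between the pads) lies 19 mm behind it; z points along the fingers, y is the direction in which the jaws open and shut (so a half turn about z gives the same grasp; the last joint's range is limited). The gripper opens to 85 mm and grips with 20 to 120 N. Pads are 22 mm wide; open, the fingers measure 114 mm over their backs; the gripper's body (76 mm by 85 mm) begins 54 mm behind the grasp point. The pads swing forward as they close: fully open they stand 13 mm farther back than shut.
Start: joints at [1.225, 0.32, 1.565, -0, 1.257, -0.02], TCP at [184.041, 544.766, 231.338] pointing down, gripper open.
Joint ranges: [-3.11, 3.11], [-0.84, 2.01], [0.21, 2.61], [-1.34, 4.49], [0.05, 2.63], [-2.56, 2.56]. Speed limits (rad/s): [2.57, 2.57, 3.14, 3.14, 3.14, 3.14].

### API

Orientations are given as a rotation vector (axis times angle).
In Python, from workcell import ctrl, kin, viewer, hand_in gives the robot as it stands. The module is installed in compiled form; this text tells all that it offers. Calls block until the motion is done:
- ctrl.movep(position, orientation): joint-space move of the TCP to a pose.
- ctrl.move_straight(position, rotation=None, velocity=150, max_force=None): straight line of the TCP; rotation=None keeps the orientation; velocity is the mean speed in mm/s. With max_force (N) it stops when the force on the tool has changed by that much, and returns True; else False.
- ctrl.set_joints(angles): joint-space move.
- ctrl.set_gripper(opening, effort=None): finger opening in mm; effort is the grip in N (None keeps the last); returns when the fingers have stopped.
- ctrl.pause(seconds).
- kin.solve_ik(position, orientation): joint angles nearest the present ones, or None.
- viewer.snapshot(name): name is "side" or "top"; returns the picture (480x640x3 uint8, blue, green, red); there is no depth.
- viewer.get_calibration(name): a dict with "camera_matrix" (3x3 intrinsics, pixels), "dist" ([k1, k2, p1, p2, k3] as OpenCV has them; the pictures are not rectified), "position" and "rotation" of the camera in the world. Camera axes: x right, y up, looking along -z (the intrinsics and any distortion apply to the point x, -y, -z); pixel columns grow to the right and rows downward; lengths in mm; the calibration is good to about 2 mm. A picture is of the moment at which its call begins. get_calibration takes no time and is no camera call.
A pose or a line that the arm cannot do raises ctrl.IKError and nothing moves.
- hand_in(): hands the job in, once; it reports no verdict.
Readings, each from a call of its own:
- ctrl.current_clock(): time.
- ctrl.current_joint_pos(): joint angles.
- ctrl.current_dq(): joint speeds.
- ctrl.current_joint_efforts(): joint torques, N m.
- ctrl.current_position(): TCP position.
- ctrl.current_ee_rot(): TCP orientation.
- ctrl.current_wrist_force(): force on the tool from outside, world axes, zero at the start.
- ctrl.current_moment(): the same for the moment, N m.
- ctrl.current_width(): finger opening in mm.
Only numpy, scipy, OpenCV 4.12 (cv2) and the standard library are available. Lean on these libraries where they do the work, as an engineer would, in place of code of your own. Each camera call takes 0.05 s, during which the arm holds its last target.

## Working session

There is one attempt and no reset: what is moved stays moved. The work goes in short steps, each a Python script; the robot and the scene stay as the last script left them, time stands still between calls to the robot, and variables do not carry over. Pictures are saved under pics/ and viewed, and the job is handed in when it is done.

```bash
mkdir -p pics; ls; python3 - <<'E'
from workcell import ctrl, kin, viewer
import cv2
for n in ("side","top"):
    cv2.imwrite(f"pics/{n}0.png",viewer.snapshot(n))
    print(n,viewer.get_calibration(n))
print(ctrl.current_clock(),ctrl.current_position(),ctrl.current_ee_rot())
E
```

```text
pics
side {'camera_matrix': array([[442.57018856,   0.        , 313.34917286],
       [  0.        , 442.57018856, 245.12066043],
       [  0.        ,   0.        ,   1.        ]]), 'dist': array([-0.11183735,  0.        ,  0.        ,  0.        ,  0.        ]), 'position': array([ 289.40427015, -876.38045608,  780.47087423]), 'rotation': array([ 0.91566568, -0.14250939, -0.25776692])}
top {'camera_matrix': array([[489.51219107,   0.        , 313.39430647],
       [  0.        , 489.51219107, 248.04021469],
       [  0.        ,   0.        ,   1.        ]]), 'dist': array([0.00709763, 0.        , 0.        , 0.        , 0.        ]), 'position': array([ 359.39052367,   15.93085707, 1479.54938118]), 'rotation': array([ 0.09141652, -0.09283938, -1.57741369])}
0.1 [183.89131462 544.34635195 230.5543687 ] [-5.09435020e-01 -3.09971713e+00  2.50210700e-03]
```

View pics/top0.png

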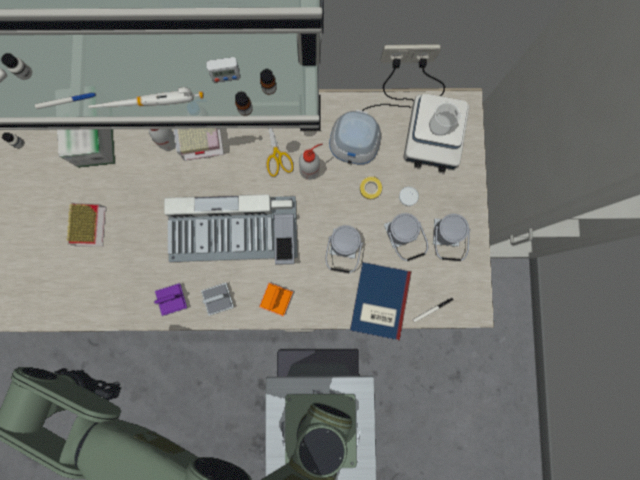

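View pics/side0.png

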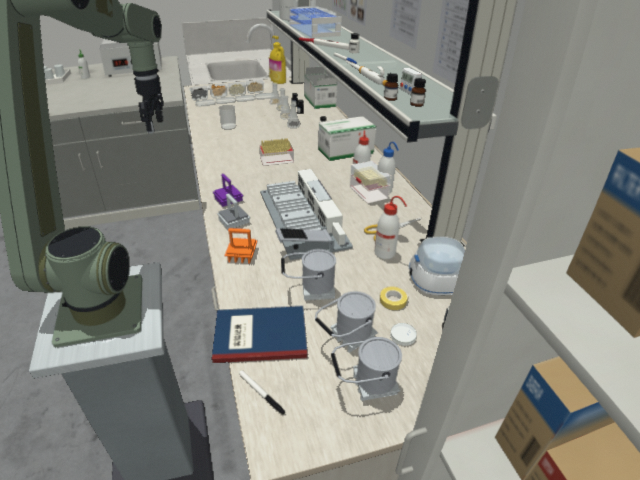

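Three canisters are present, with lids near (346,240), (404,229) and (453,229) in the top view. That leaves no bay over, so the blank isn't needed. The dock is at (170–295, 197–262), with the treadle pad at (285,248). I'll enlarge this area to measure it.

```bash
cat > h.py <<'E'
import numpy as np, cv2
from scipy.spatial.transform import Rotation as R
from workcell import ctrl, kin, viewer
F=np.diag([1.,-1,-1])
def cam(n):
    c=viewer.get_calibration(n); return c["camera_matrix"],c["dist"],c["position"],R.from_rotvec(c["rotation"]).as_matrix()
def proj(n,P):
    K,d,p,M=cam(n); P=np.atleast_2d(P).astype(float)
    q=((P-p)@M)@F
    return cv2.projectPoints(q.reshape(-1,1,3),np.zeros(3),np.zeros(3),K,d)[0].reshape(-1,2)
def back(n,px,z):
    K,d,p,M=cam(n); px=np.atleast_2d(px).astype(float)
    u=cv2.undistortPoints(px.reshape(-1,1,2),K,d).reshape(-1,2)
    r=(np.c_[u,np.ones(len(u))]@F)@M.T
    return p+r*((z-p[2])/r[:,2])[:,None]
def crop(img,x0,y0,x1,y1,s,name):
    c=cv2.resize(img[y0:y1,x0:x1],None,fx=s,fy=s,interpolation=cv2.INTER_CUBIC); cv2.imwrite("pics/"+name,c)
def down(yaw):
    # tool z down; tool y (jaw) direction at angle yaw from world x
    y=np.array([np.cos(yaw),np.sin(yaw),0]); z=np.array([0,0,-1.]); x=np.cross(y,z)
    return R.from_matrix(np.c_[x,y,z])
E
python3 - <<'E'
from h import *
t=cv2.imread("pics/top0.png")
crop(t,155,185,305,275,5,"t_dock.png"); crop(t,315,200,475,285,5,"t_pots.png")
print(back("top",[[170,260],[295,262],[285,248]],34))
print(back("top",[[346,240],[404,229],[453,229]],106))
E
```

```text
[[497.50740956 439.01855847  34.        ]
 [488.35991193  68.75232448  34.        ]
 [530.38896257  98.30723632  34.        ]]
[[ 543.19609795  -78.50584965  106.        ]
 [ 573.27150352 -243.59358143  106.        ]
 [ 572.06536813 -382.52470073  106.        ]]
```

View pics/t_dock.png

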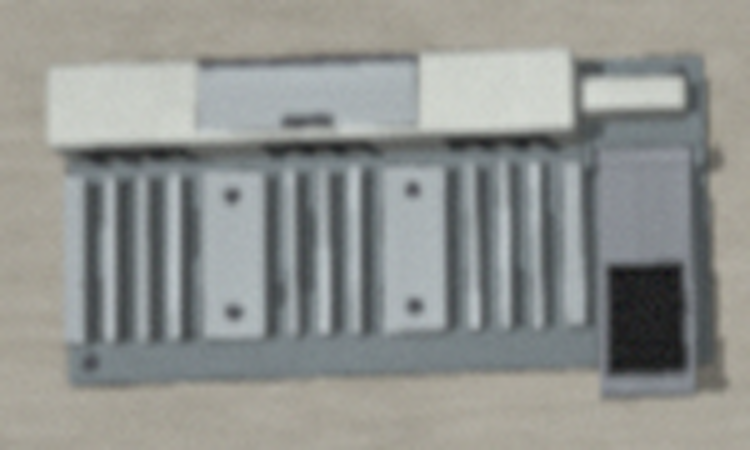

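View pics/t_pots.png

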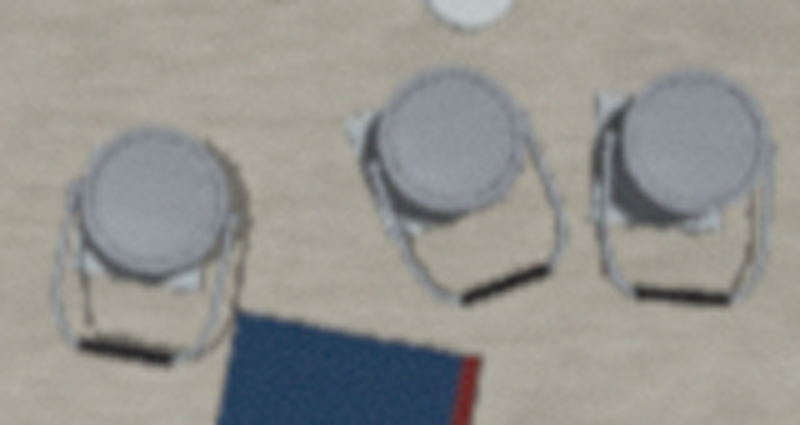

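```bash
python3 - <<'E'
from h import *
o=lambda c,off:(np.array(c,float)+.5)/5-.5+np.array(off)
lid=o([[155,202],[451,140],[692,142]],(315,200)); g=o([[126,352],[506,284],[683,296]],(315,200))
L=back("top",lid,106);G=back("top",g,90)
for l,q in zip(L,G):
    d=l[:2]-q[:2]; print("pot",l.round(1),"grip",q.round(1),"dist",np.hypot(*d).round(1),"yaw of +x",np.degrees(np.arctan2(d[1],d[0])).round(1))
# grip ends for yaw
ge=o([[80,346],[171,359],[463,301],[548,268],[636,293],[730,300]],(315,200)); E=back("top",ge,90)
for i in (0,2,4):
    d=E[i]-E[i+1]; print("len",np.hypot(*d[:2]).round(1),"yaw y",np.degrees(np.arctan2(d[1],d[0])).round(1)-90)
b=o([[109,257],[141,256],[173,255],[290,250],[324,249],[355,248],[474,245],[504,244],[537,243]],(155,185))
B=back("top",b,34); print(B.round(1))
ends=o([[76,175],[76,342],[235,172],[235,338],[415,166],[415,332],[573,161],[573,326]],(155,185)); print(back("top",ends,34).round(1))
print("treadle",back("top",o([[647,318],[608,268],[685,268],[608,372],[688,374],[603,395],[695,395],[603,150],[690,150]],(155,185)),60).round(1))
s=cv2.imread("pics/side0.png")
crop(s,250,160,370,260,6,"s_dock.png"); crop(s,270,240,420,410,4,"s_pots.png")
E
```

```text
pot [543.2 -77.4 106. ] grip [459.4 -60.6  90. ] dist 85.4 yaw of +x -11.3
pot [ 577.3 -246.   106. ] grip [ 496.4 -277.9   90. ] dist 86.9 yaw of +x 21.5
pot [ 574.9 -382.6  106. ] grip [ 488.7 -378.4   90. ] dist 86.3 yaw of +x -2.8
len 52.2 yaw y -8.599999999999994
len 52.4 yaw y 20.599999999999994
len 53.5 yaw y -4.799999999999997
[[569.2 421.8  34. ]
 [569.6 402.8  34. ]
 [570.1 383.7  34. ]
 [572.5 314.1  34. ]
 [572.9 293.8  34. ]
 [573.3 275.4  34. ]
 [574.6 204.4  34. ]
 [575.  186.5  34. ]
 [575.4 166.8  34. ]]
[[618.9 442.7  34. ]
 [518.4 440.1  34. ]
 [619.9 347.7  34. ]
 [520.  345.9  34. ]
 [622.7 240.1  34. ]
 [522.6 239.1  34. ]
 [624.9 145.5  34. ]
 [525.4 145.3  34. ]]
treadle [[526.8  99.7  60. ]
 [556.4 122.5  60. ]
 [556.   77.5  60. ]
 [495.3 122.5  60. ]
 [493.7  75.9  60. ]
 [481.9 125.4  60. ]
 [481.4  71.9  60. ]
 [626.5 125.5  60. ]
 [626.1  74.3  60. ]]
```

View pics/s_dock.png

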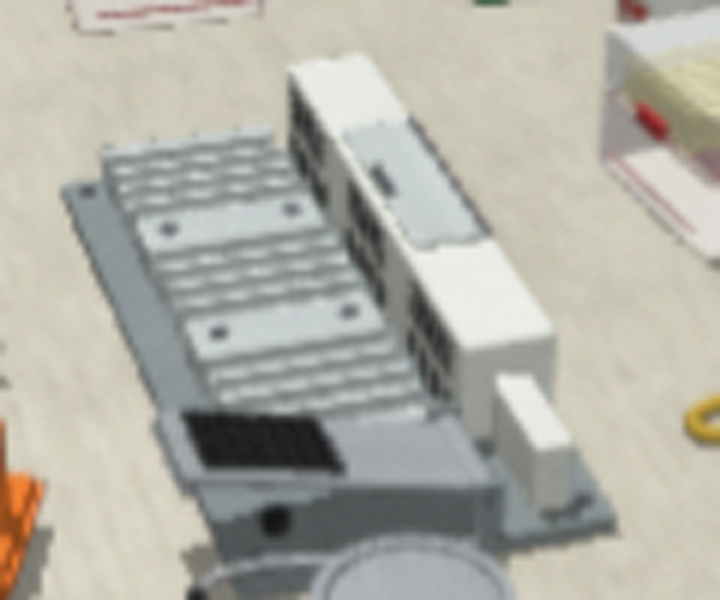

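View pics/s_pots.png

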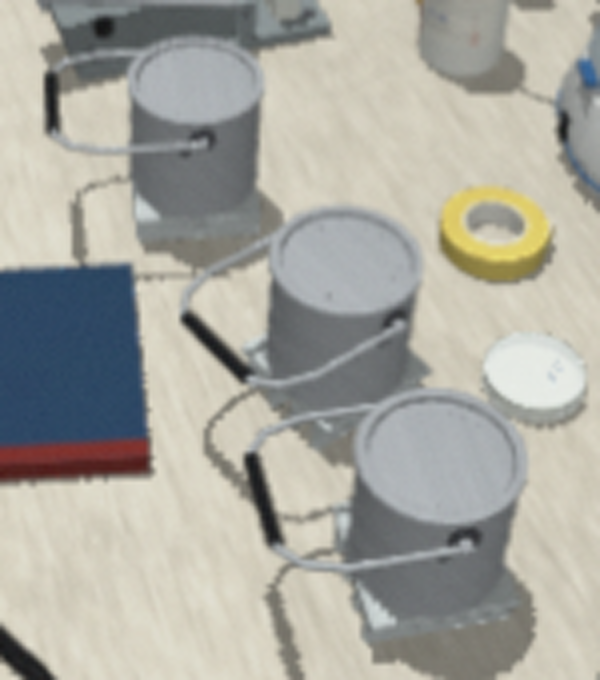

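```bash
python3 - <<'E'
from h import *
s=cv2.imread("pics/side0.png").copy(); t=cv2.imread("pics/top0.png").copy()
th=np.linspace(0,2*np.pi,40)
for im,n in ((s,"side"),(t,"top")):
    S=5
    im=cv2.resize(im,None,fx=S,fy=S,interpolation=cv2.INTER_CUBIC)
    def poly(P,col,cl=True):
        q=((proj(n,P)+.5)*S*8).astype(int).reshape(-1,1,2); cv2.polylines(im,[q],cl,col,1,cv2.LINE_AA,3)
    for (x,y),yaw in (((543.2,-77.4),-10),((577.3,-246),21),((574.9,-382.6),-4)):
        poly(np.c_[x+42*np.cos(th),y+42*np.sin(th),0*th+106],(0,0,255))
        M=R.from_euler('z',yaw,degrees=True).as_matrix()
        poly(np.array([[-88,27,90],[-88,-27,90]])@M.T+[x,y,0],(0,255,0),False)
        poly(np.array([[-39,39,20],[39,39,20],[39,-39,20],[-39,-39,20]])@M.T+[x,y,0],(255,0,255))
    a=np.radians(1.4); M=R.from_euler('z',a).as_matrix()
    for x,y in ((569.3,402.3),(571.7,294.3),(574.1,186.3)):
        for f in (-22,-16,-3,3,16,22): # fin edges
            poly(np.array([[-50,f,0],[50,f,0]])@M.T+[x,y,34],(0,0,255),False)
        poly(np.array([[-50,35,0],[50,35,0]])@M.T+[x,y,34],(0,255,0),False)
        poly(np.array([[-50,-35,0],[50,-35,0]])@M.T+[x,y,34],(0,255,0),False)
    if n=="side":
        cv2.imwrite("pics/ov_s1.png",im[160*S:270*S,250*S:380*S]); cv2.imwrite("pics/ov_s2.png",im[240*S:360*S,275*S:420*S][:600]); cv2.imwrite("pics/ov_s3.png",im[300*S:410*S,290*S:430*S])
    else: cv2.imwrite("pics/ov_t1.png",im[185*S:275*S,155*S:305*S]);cv2.imwrite("pics/ov_t2.png",im[200*S:275*S,320*S:475*S])
E
```

```text
(no output)
```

View pics/ov_s1.png

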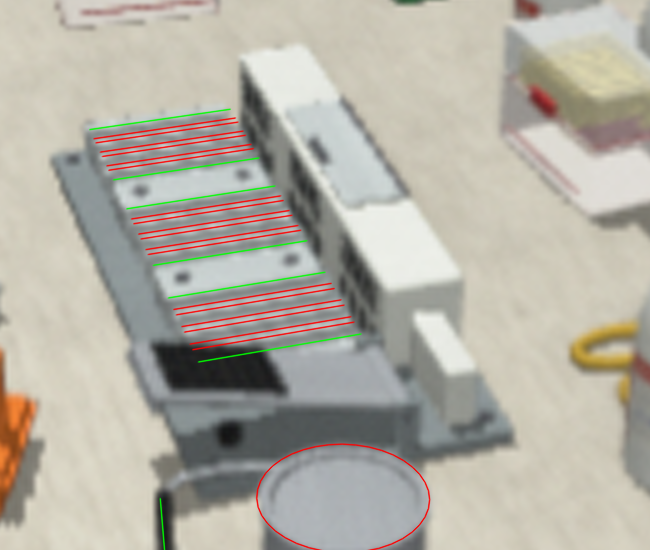

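View pics/ov_s2.png

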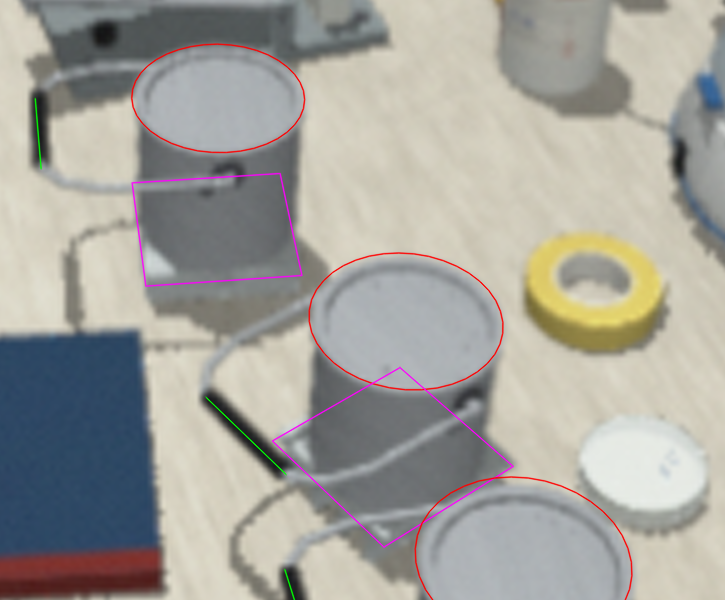

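View pics/ov_t1.png

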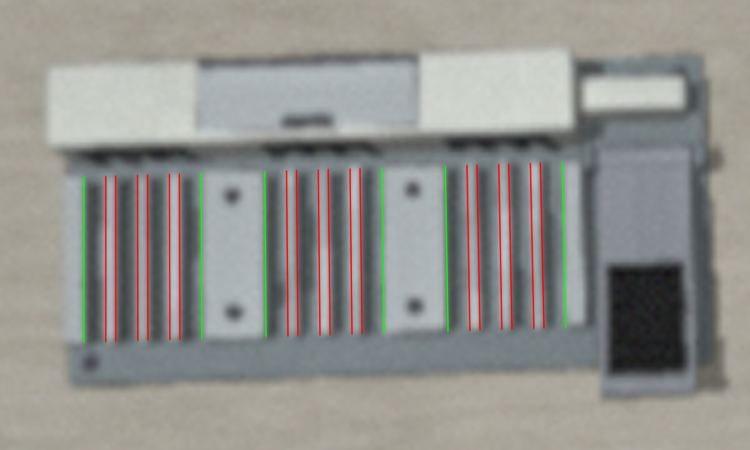

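View pics/ov_t2.png

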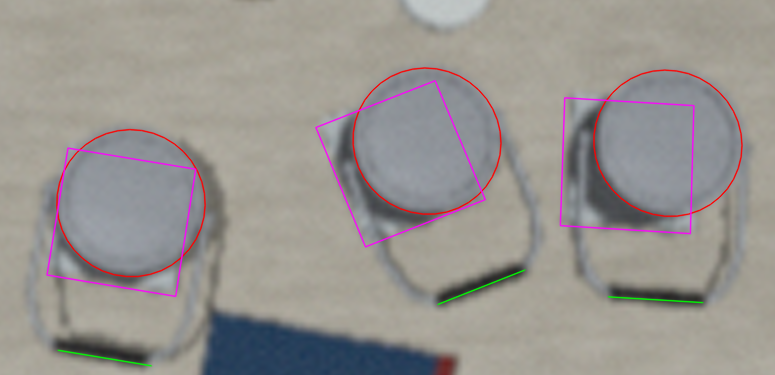

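```bash
python3 - <<'E'
from h import *
for nm,p,yaw in (("A",[458,-62,71],-10),("Aup",[543,-77,300],-10),("L",[569,402,300],1.4),("Ld",[569,402,173],1.4),("B",[496,-277,71],21),("M",[571,294,173],1.4),("C",[488,-378,71],-4),("R",[574,186,173],1.4),("Tr",[526,99,40],1.4)):
    for k in (0,180):
        q=kin.solve_ik(p,down(np.radians(yaw+k)).as_rotvec()); print(nm,k,None if q is None else np.round(q,2))
p=np.array([458,-62,200.]); ctrl.set_gripper(34,20)
o=down(np.radians(-10))
for k in (0,):
    ctrl.movep(p,o.as_rotvec())
print(ctrl.current_clock(),ctrl.current_position(),ctrl.current_joint_pos().round(2),ctrl.current_wrist_force())
cv2.imwrite("pics/t1.png",viewer.snapshot("top"));cv2.imwrite("pics/s1.png",viewer.snapshot("side"))
s=cv2.imread("pics/s1.png"); t=cv2.imread("pics/t1.png")
print(proj("side",[ctrl.current_position()]),proj("top",[ctrl.current_position()]))
crop(s,220,130,380,280,4,"s1c.png")
E
```

```text
A 0 [-0.16  0.32  2.04 -0.    0.78  0.02]
A 180 None
Aup 0 [-0.16  0.24  1.5  -0.    1.4   0.01]
Aup 180 None
L 0 [ 0.6   0.49  1.12 -0.    1.53  0.57]
L 180 None
Ld 0 [ 0.6   0.55  1.34 -0.    1.25  0.57]
Ld 180 None
B 0 [-0.53  0.46  1.8  -0.    0.89 -0.9 ]
B 180 [-0.53  0.46  1.8   0.    0.89  2.25]
M 0 [ 0.46  0.46  1.49 -0.    1.19  0.43]
M 180 None
C 0 [-0.68  0.52  1.68 -0.    0.95 -0.61]
C 180 [-0.68  0.52  1.68 -0.    0.95  2.53]
R 0 [ 0.29  0.4   1.59 -0.    1.15  0.27]
R 180 None
Tr 0 [ 0.16  0.45  1.91 -0.    0.78  0.14]
Tr 180 None
3.025 [458.20960496 -61.40362232 200.0207585 ] [-0.16  0.17  1.86  0.    1.12  0.02] [-0.19431256 -0.25456617  0.51833125]
[[281.20616329 228.68327423]] [[342.3992105  267.44315742]]
```

View pics/s1c.png

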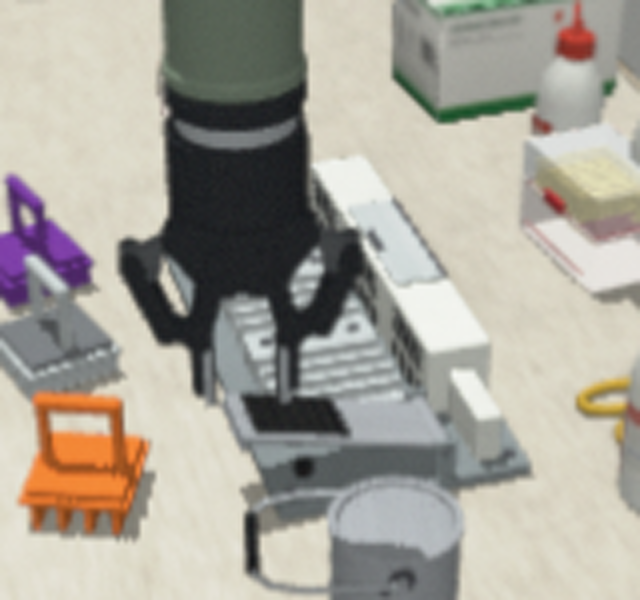

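View pics/t1.png

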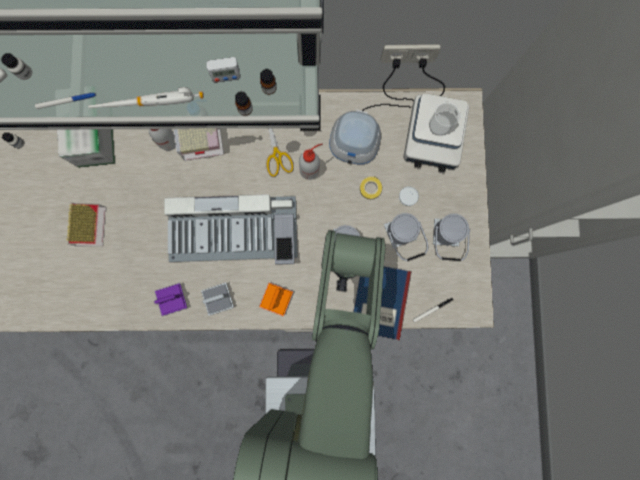

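The gripper is above canister A, and its fingertips fall at side pixel (281.6,229.3) against a projected (281.2,228.7), so camera and robot agree. Next I lower onto A's bail grip.

```bash
python3 - <<'E'
from h import *
print(ctrl.move_straight([458,-62,72],velocity=120,max_force=12),ctrl.current_position())
cv2.imwrite("pics/s2.png",viewer.snapshot("side")); crop(cv2.imread("pics/s2.png"),250,160,350,310,5,"s2c.png")
E
```

```text
False [458.55367649 -62.09638683  72.5407373 ]
```

View pics/s2c.png

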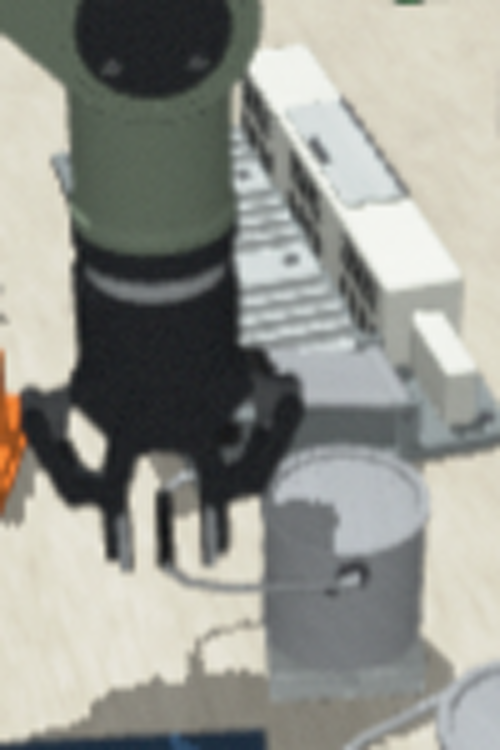

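```bash
cat >> h.py <<'E'
def swing(yaw,R0=88.,n=9,v=80,fmax=20):
    p0=np.array(ctrl.current_position()); u=np.array([np.cos(yaw),np.sin(yaw),0])
    for i in range(1,n+1):
        th=np.pi/2*i/n
        hit=ctrl.move_straight(p0+u*R0*(1-np.cos(th))+[0,0,R0*np.sin(th)],velocity=v,max_force=fmax)
        print(i,hit,np.round(ctrl.current_position(),1),np.round(ctrl.current_wrist_force(),1))
        if hit: return False
    return True
E
python3 - <<'E'
from h import *
ctrl.set_gripper(0,20); print(ctrl.current_width(),ctrl.current_position(),ctrl.current_wrist_force())
if ctrl.current_width()>5: print(swing(np.radians(-10)))
cv2.imwrite("pics/s3.png",viewer.snapshot("side")); crop(cv2.imread("pics/s3.png"),230,110,360,310,4,"s3c.png"); print(ctrl.current_clock())
E
```

```text
8.161207694656962 [458.06813036 -62.09971561  72.39136049] [-0.84753547 -0.42209389  3.94589321]
1 False [459.2 -62.4  87.7] [-1.6 -1.6 -1.3]
2 False [462.6 -63.  102.2] [-1.6 -1.  -1.6]
3 False [469.1 -64.1 116.2] [-2.3 -1.7 -0.7]
4 False [478.2 -65.7 128.9] [-2.2 -1.2  0.6]
5 False [489.1 -67.6 139.9] [-3.1 -0.6  1.8]
6 False [501.5 -69.8 148.6] [-1.7 -1.2  1.6]
7 False [515.2 -72.2 155. ] [-2.5 -0.4  0.8]
8 False [529.6 -74.7 158.7] [-1.2 -0.7 -0.3]
9 False [544.6 -77.3 160.1] [-0.7 -0.5 -1.1]
True
7.8667
```

View pics/s3c.png

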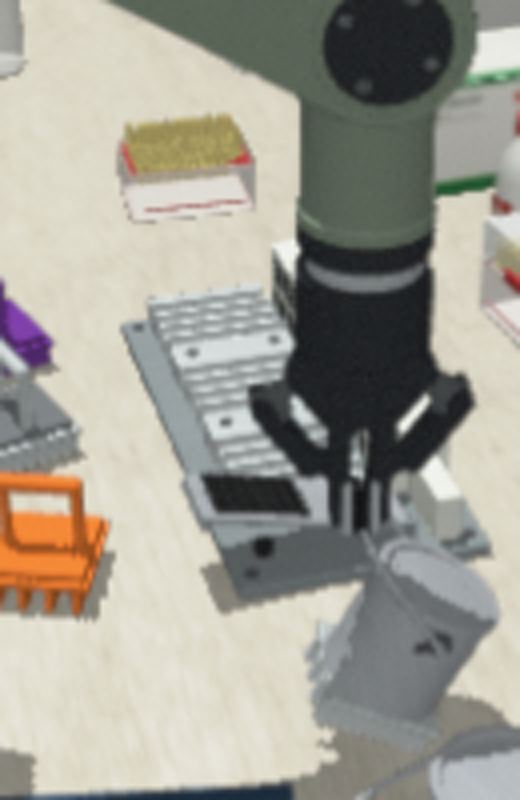

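Canister A tipped forward by about 0.5 rad, because the gripped bar drags the can while the bail swings. I'll measure the tilt before backing out.

```bash
cat >> h.py <<'E'
def potpts(axis_xy,yaw,tilt,edge=39,dx=0):
    """local->world for pot tilted cw (top towards +x) about its +x bottom edge"""
    M=R.from_euler('z',yaw).as_matrix()
    def T(P):
        P=np.atleast_2d(P).astype(float)-[edge,0,0]
        P=P@R.from_euler('y',tilt).as_matrix().T+[edge+dx,0,0]
        return P@M.T+[axis_xy[0],axis_xy[1],0]
    return T
def drawpot(im,n,T,S,col=(0,0,255)):
    th=np.linspace(0,2*np.pi,40)
    for P in (np.c_[42*np.cos(th),42*np.sin(th),0*th+106],np.array([[-39,39,0],[39,39,0],[39,-39,0],[-39,-39,0]]),np.array([[0,-44,90],[0,44,90]])):
        q=((proj(n,T(P))+.5)*S*8).astype(int).reshape(-1,1,2); cv2.polylines(im,[q],True,col,1,cv2.LINE_AA,3)
E
python3 - <<'E'
from h import *
s=cv2.imread("pics/s3.png"); S=6
outs=[]
for t,dx in ((20,0),(27,0),(32,0)):
    im=cv2.resize(s,None,fx=S,fy=S,interpolation=cv2.INTER_CUBIC)
    drawpot(im,"side",potpts((543.2,-77.4),np.radians(-10),np.radians(t),dx=dx),S)
    outs.append(im[230*S:300*S,300*S:362*S])
o=np.hstack(outs); cv2.imwrite("pics/fit3.png",cv2.resize(o,None,fx=.7,fy=.7,interpolation=cv2.INTER_AREA))
E
```

```text
(no output)
```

View pics/fit3.png

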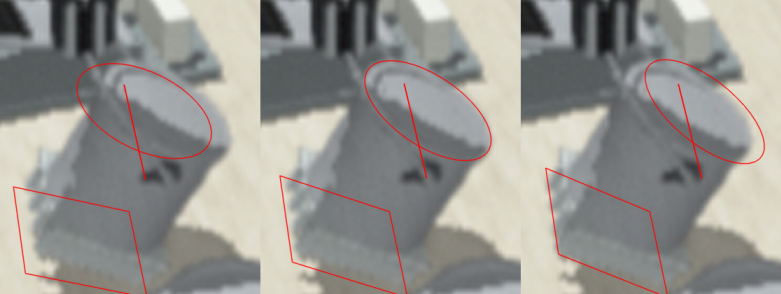

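```bash
python3 - <<'E'
from h import *
crop(cv2.imread("pics/s3.png"),300,225,365,300,8,"s3d.png")
E
```

```text
(no output)
```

View pics/s3d.png

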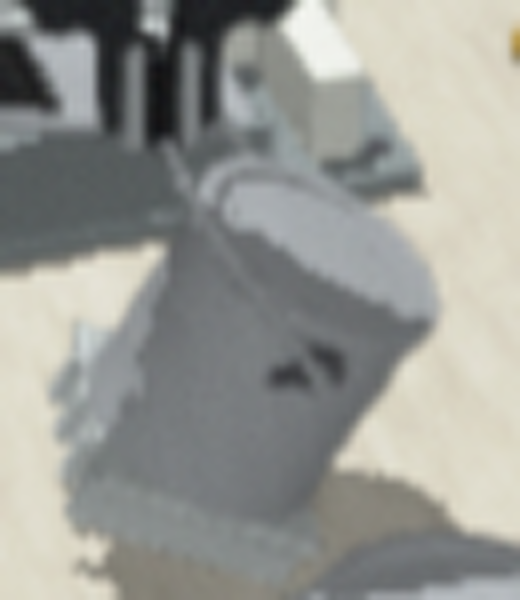

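```bash
python3 - <<'E'
from h import *
from scipy.optimize import least_squares
obs=np.array([[75,525],[295,585],[318,245],[330,360]])/8.-.5+.0625+[300,225]
loc=np.array([[-39,-39,0],[39,-39,0],[0,0,106],[0,-45,90]],float)
def W(p):
    M=R.from_rotvec([0,0,p[3]])*R.from_euler('y',p[4])
    return M.apply(loc-[39,0,0])+[p[0],p[1],p[2]]
for fixz in (True,False):
    f=lambda p:np.r_[(proj("side",W(p if not fixz else np.r_[p[:2],0,p[3:]]))-obs).ravel(),(p[1]+84)*.02,(p[0]-582)*.005]
    r=least_squares(f,[582,-84,0,-.17,.4]); print(r.x[:3].round(1),np.degrees(r.x[3:]).round(1),r.fun.round(2))
    p=r.x if not fixz else np.r_[r.x[:2],0,r.x[3:]]
    print(((R.from_rotvec([0,0,p[3]])*R.from_euler('y',p[4])).apply([[-39,0,90],[-39,0,0]])+p[:3]).round(1))
E
```

```text
[  587.    -78.  -5292.3] [-8.1 26.1] [-0.05  0.54 -0.21  0.52  0.69 -1.67 -0.43  0.48  0.12  0.03]
[[591.6 -78.6  98. ]
 [552.4 -73.1  17.2]]
[593.7 -57.2 -19.4] [-7.4 26.6] [ 0.54  0.29 -0.49  0.04  0.45 -1.02 -0.5   0.69  0.54  0.06]
[[599.  -57.9  78.6]
 [559.1 -52.7  -1.9]]
```

```bash
python3 - <<'E'
from h import *
yaw=np.radians(-10);u=np.array([np.cos(yaw),np.sin(yaw),0])
p0=np.array(ctrl.current_position())
s0=-42.;z0=179.
for a in (5,10,15,20,26):
    c,s=np.cos(np.radians(a)),np.sin(np.radians(a))
    ds=s0*c-z0*s-s0; dz=z0*c+s0*s-z0
    h=ctrl.move_straight(p0+u*ds+[0,0,dz],velocity=60,max_force=15); print(a,h,np.round(ctrl.current_position(),1),np.round(ctrl.current_wrist_force(),1))
    if h: break
    if a in(10,26): cv2.imwrite(f"pics/s4_{a}.png",viewer.snapshot("side"))
a=cv2.imread("pics/s4_10.png")[160:310,250:370];b=cv2.imread("pics/s4_26.png")[160:310,250:370]
cv2.imwrite("pics/s4.png",cv2.resize(np.hstack([a,b]),None,fx=3.3,fy=3.3,interpolation=cv2.INTER_CUBIC))
E
```

```text
5 False [529.  -74.6 156.4] [-1.7 -1.2  3.1]
10 False [513.8 -71.9 150. ] [-1.7 -0.6  4.4]
15 False [499.4 -69.4 142.8] [-3.6  0.3  3.3]
20 False [485.3 -66.9 134.4] [-3.7 -1.1  3.6]
26 False [472.  -64.5 123.5] [ 1.1 -1.4 -0.4]
```

View pics/s4.png

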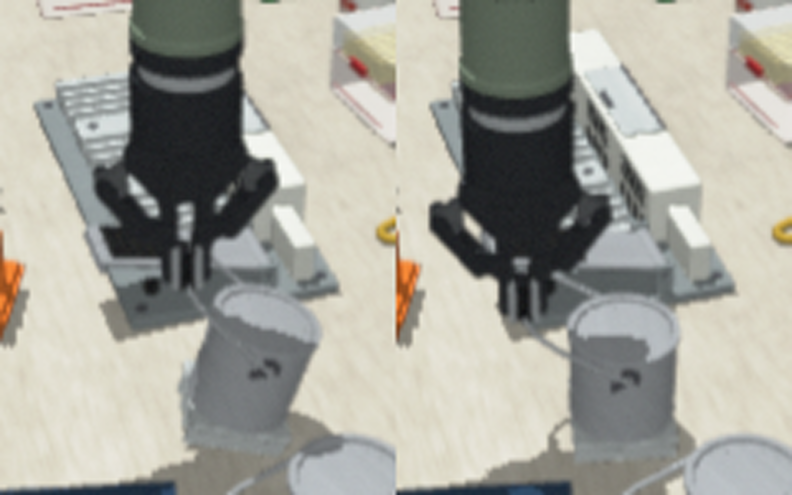

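```bash
cat >> h.py <<'E'
def arc(pivot,yaw,th0,th1,step=9,v=60,fmax=8,lead=0.0,off=19.):
    """bar follows circle radius 88 about pivot (x,y,z); bar between pads (TCP off mm below)"""
    u=np.array([np.cos(yaw),np.sin(yaw),0]); n=max(1,int(np.ceil(abs(th1-th0)/step)))
    for th in np.radians(np.linspace(th0,th1,n+1)[1:]):
        p=np.array(pivot)+u*(-88*np.cos(th)+lead)+[0,0,88*np.sin(th)-off]
        h=ctrl.move_straight(p,velocity=v,max_force=fmax)
        print(round(np.degrees(th)),h,np.round(ctrl.current_position(),1),np.round(ctrl.current_wrist_force(),1))
        if h: return False
    return True
E
python3 - <<'E'
from h import *
print(back("side",[[319,260.6]],106))
ctrl.set_gripper(13); print(ctrl.current_width(),np.round(ctrl.current_wrist_force(),1),ctrl.current_position())
cv2.imwrite("pics/s5.png",viewer.snapshot("side")); crop(cv2.imread("pics/s5.png"),270,220,360,300,8,"s5c.png")
E
```

```text
[[543.37000018 -84.79671503 106.        ]]
13.293963517878494 [ 0.3 -1.4  1.6] [471.24622061 -64.23961099 123.50285456]
```

View pics/s5c.png

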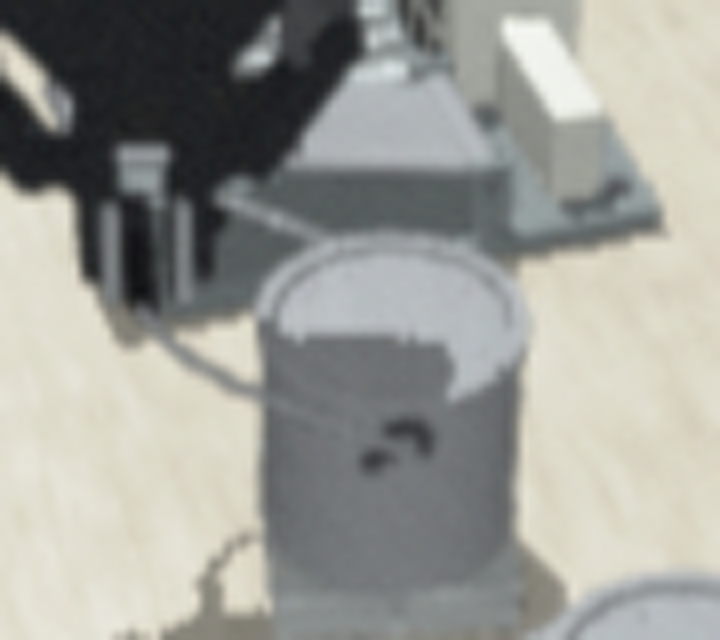

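Canister A is back upright at its old place, lid centre at side pixel (319,260), with its bail at about 34°. I'll raise the bail the rest of the way with the jaws as a loose 13 mm cage, so there is no pad friction.

```bash
python3 - <<'E'
from h import *
ok=arc([543.2,-77.4,90],np.radians(-10),36,58,lead=1,fmax=6)
cv2.imwrite("pics/s6.png",viewer.snapshot("side")); crop(cv2.imread("pics/s6.png"),260,200,360,300,6,"s6c.png")
E
```

```text
43 False [481.3 -66.5 131.6] [-2.5  1.4  0.4]
51 False [489.8 -68.  139.5] [-2.   0.4  0.6]
58 False [499.  -69.6 146. ] [-0.4  0.6  1.2]
```

View pics/s6c.png

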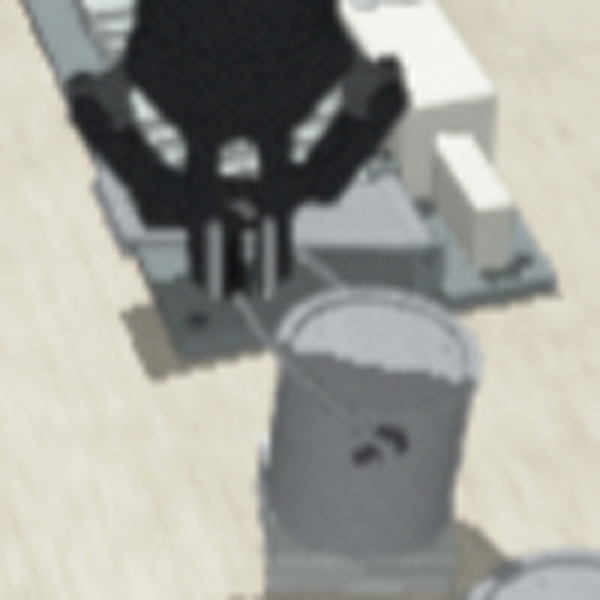

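A is leaning again by about 4°, so the friction force on the bail is what tips it. A firm grip, with the tool turning along with the bail, holds the pivot at constant height, and the can then cannot tip. First I back off so it settles flat, then check the reach for tilted poses.

```bash
cat >> h.py <<'E'
def tilt(yaw,phi):
    """tool down, jaw dir in canister x; phi>0: turned with the bail's swing (cw, top towards +x)"""
    u=np.array([np.cos(yaw),np.sin(yaw),0]); k=np.array([0,0,1.])
    zt=-np.sin(phi)*u-np.cos(phi)*k; yt=np.cos(phi)*u-np.sin(phi)*k
    return R.from_matrix(np.c_[np.cross(yt,zt),yt,zt]),zt
def barpose(pivot,yaw,th,phi,lead=0,off=19.,rad=88.):
    u=np.array([np.cos(yaw),np.sin(yaw),0])
    r,zt=tilt(yaw,phi)
    return np.array(pivot)+u*(-rad*np.cos(th)+lead)+[0,0,rad*np.sin(th)]+off*zt, r.as_rotvec()
E
python3 - <<'E'
from h import *
for nm,pv,yaw in (("A",[543,-77,90],-10),("B",[577,-246,90],21),("C",[575,-382.6,90],-4)):
  for th in (0,45,90):
    for phi in (-45,-30,0,30,45):
        p,r=barpose(pv,np.radians(yaw),np.radians(th),np.radians(phi)); q=kin.solve_ik(p,r)
        print(nm,th,phi,None if q is None else np.round(q,2))
p=np.array(ctrl.current_position()); u=np.array([np.cos(-.1745),np.sin(-.1745),0])
ctrl.move_straight(p-u*14-[0,0,4],velocity=50,max_force=10)
print(np.round(ctrl.current_position(),1),np.round(ctrl.current_wrist_force(),1))
cv2.imwrite("pics/s7.png",viewer.snapshot("side")); crop(cv2.imread("pics/s7.png"),270,220,360,300,8,"s7c.png")
E
```

```text
A 0 -45 None
A 0 -30 None
A 0 0 [-0.16  0.32  2.04 -0.    0.78  0.02]
A 0 30 [-0.16  0.56  1.73  0.01  1.38  0.01]
A 0 45 [-0.16  0.69  1.61  0.01  1.63  0.01]
A 45 -45 None
A 45 -30 [-0.15  0.11  2.26 -0.04  0.25  0.06]
A 45 0 [-0.16  0.27  1.91 -0.    0.96  0.01]
A 45 30 [-0.16  0.52  1.61  0.01  1.54  0.01]
A 45 45 [-0.16  0.65  1.49  0.01  1.79  0.01]
A 90 -45 None
A 90 -30 [-0.16  0.16  2.11 -0.03  0.35  0.04]
A 90 0 [-0.16  0.33  1.74 -0.    1.07  0.01]
A 90 30 [-0.16  0.59  1.41  0.01  1.67  0.01]
A 90 45 [-0.17  0.72  1.28  0.01  1.93  0.01]
B 0 -45 [-0.9   0.46  2.13  1.3   0.78 -2.35]
B 0 -30 [-0.77  0.41  2.03  0.85  0.65 -1.82]
B 0 0 [-0.53  0.45  1.8  -0.    0.89 -0.9 ]
B 0 30 [-0.36  0.64  1.57 -0.35  1.36 -0.58]
B 0 45 [-0.3   0.75  1.47 -0.45  1.59 -0.52]
B 45 -45 [-0.84  0.37  2.05  1.17  0.8  -2.1 ]
B 45 -30 [-0.73  0.33  1.94  0.71  0.75 -1.6 ]
B 45 0 [-0.5   0.41  1.69 -0.    1.04 -0.86]
B 45 30 [-0.33  0.6   1.45 -0.33  1.51 -0.61]
B 45 45 [-0.28  0.72  1.36 -0.44  1.73 -0.56]
B 90 -45 [-0.73  0.36  1.96  1.13  0.77 -1.93]
B 90 -30 [-0.62  0.35  1.83  0.65  0.77 
[... 168 characters left out ...]
14  1.61  0.57 -2.32]
C 0 -30 [-0.85  0.42  2.    0.86  0.48 -1.51]
C 0 0 [-0.68  0.52  1.68 -0.    0.94 -0.61]
C 0 30 [-0.56  0.73  1.36 -0.24  1.52 -0.42]
C 0 45 [-0.53  0.86  1.22 -0.32  1.78 -0.4 ]
C 45 -45 [-0.9   0.37  2.04  1.36  0.56 -1.98]
C 45 -30 [-0.81  0.36  1.89  0.66  0.59 -1.24]
C 45 0 [-0.65  0.49  1.55 -0.    1.1  -0.58]
C 45 30 [-0.55  0.72  1.23 -0.23  1.67 -0.44]
C 45 45 [-0.51  0.84  1.09 -0.33  1.93 -0.44]
C 90 -45 [-0.81  0.39  1.92  1.22  0.53 -1.74]
C 90 -30 [-0.74  0.4   1.75  0.54  0.64 -1.05]
C 90 0 [-0.6   0.55  1.38 -0.    1.22 -0.53]
C 90 30 [-0.51  0.8   1.   -0.22  1.82 -0.44]
C 90 45 [-0.48  0.93  0.82 -0.33  2.1  -0.47]
[484.4 -67.  141.6] [-1.8  0.6  0.9]
```

View pics/s7c.png

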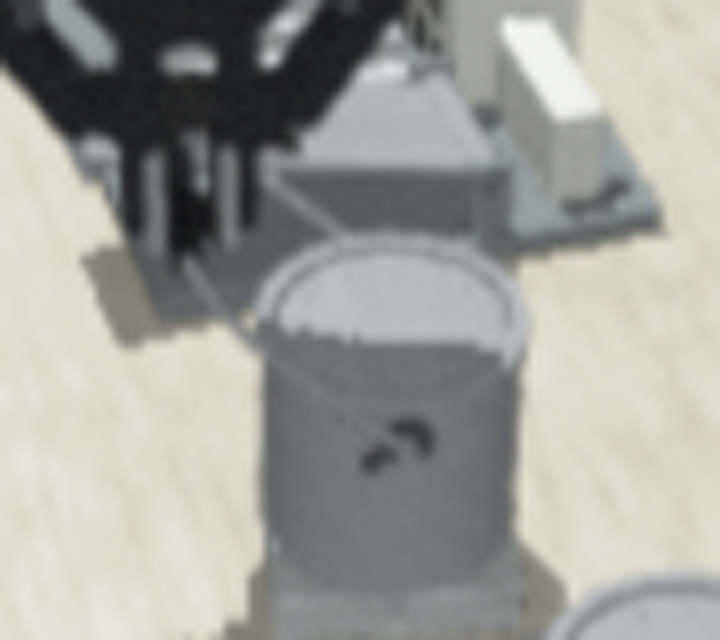

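```bash
cat >> h.py <<'E'
def rigid_swing(pivot,yaw,d_deg,step=6,v=60,fmax=30,bias=1.5):
    """rotate tool (firm grip on bar) rigidly about the bail pivot"""
    yh=np.array([-np.sin(yaw),np.cos(yaw),0]); p0=np.array(ctrl.current_position()); r0=R.from_rotvec(ctrl.current_ee_rot()); pv=np.array(pivot,float)
    n=int(np.ceil(abs(d_deg)/step))
    for i in range(1,n+1):
        q=R.from_rotvec(yh*np.radians(d_deg*i/n))
        h=ctrl.move_straight(pv+q.apply(p0-pv)-[0,0,bias*i/n],(q*r0).as_rotvec(),velocity=v,max_force=fmax)
        print(round(d_deg*i/n),h,np.round(ctrl.current_position(),1),np.round(ctrl.current_wrist_force(),1))
        if h: return False
    return True
E
python3 - <<'E'
from h import *
yaw=np.radians(-10); u=np.array([np.cos(yaw),np.sin(yaw),0])
p=np.array(ctrl.current_position()); p[2]=136
ctrl.move_straight(p,velocity=50,max_force=8); print(np.round(ctrl.current_position(),1),np.round(ctrl.current_wrist_force(),1))
ctrl.set_gripper(0,70); print(ctrl.current_width(),np.round(ctrl.current_wrist_force(),1))
if ctrl.current_width()>6:
    print(rigid_swing([543.2,-77.4,90],yaw,21))
cv2.imwrite("pics/s8.png",viewer.snapshot("side")); crop(cv2.imread("pics/s8.png"),260,190,360,300,7,"s8c.png")
E
```

```text
[484.5 -67.  135.6] [0.1 0.4 0.4]
6.544033523283586 [-0.8 -0.7  0.2]
5 False [489.5 -68.1 141.2] [-4.   0.4  3.4]
10 False [493.7 -68.9 145.8] [-6.  -1.4  6.9]
16 False [498.3 -69.8 150.3] [-6.1 -1.  11. ]
21 False [504.  -70.9 154.4] [-3.9 -0.9 13.3]
True
```

View pics/s8c.png

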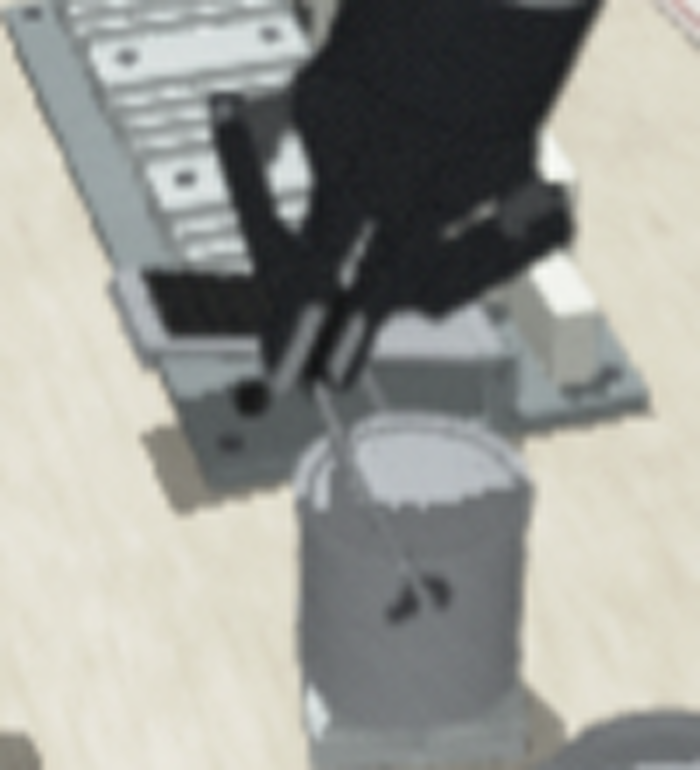

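The rigid co-rotation works: the can stays flat. I'll continue to upright.

```bash
python3 - <<'E'
from h import *
yaw=np.radians(-10)
print(rigid_swing([543.2,-77.4,90],yaw,24,bias=-0.3))
cv2.imwrite("pics/s9.png",viewer.snapshot("side")); crop(cv2.imread("pics/s9.png"),260,190,360,300,7,"s9c.png"); print(ctrl.current_clock())
E
```

```text
6 False [511.4 -72.3 158.7] [-1.4 -0.9  6. ]
12 False [517.7 -73.7 162.3] [-2.8 -0.3  8.8]
18 False [525.  -75.2 164.6] [-2.1 -1.5  7.9]
24 False [532.7 -76.7 165.6] [-2.3 -2.   7. ]
True
14.7333
```

View pics/s9c.png

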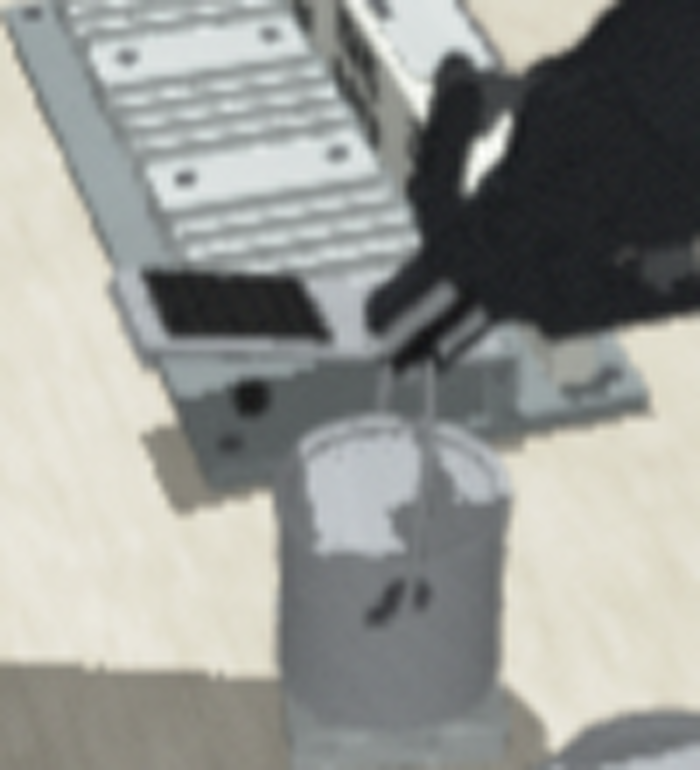

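```bash
cat >> h.py <<'E'
def untilt(yaw,phi0,op=24,n=4,off=19.):
    r0,z0=tilt(yaw,phi0); bar=np.array(ctrl.current_position())-off*z0
    ctrl.set_gripper(op)
    for i in range(1,n+1):
        r,z=tilt(yaw,phi0*(1-i/n))
        h=ctrl.move_straight(bar+off*z,r.as_rotvec(),velocity=60,max_force=10); print("untilt",h,np.round(ctrl.current_wrist_force(),1))
        if h: return None
    return bar
E
python3 - <<'E'
from h import *
yaw=np.radians(-10)
zt=R.from_rotvec(ctrl.current_ee_rot()).as_matrix()[:,2]; phi=np.arctan2(np.hypot(*zt[:2]),-zt[2]); print(np.degrees(phi))
print(untilt(yaw,phi))
s=viewer.snapshot("side");cv2.imwrite("pics/s10.png",s); crop(s,260,190,360,300,7,"s10c.png"); print(ctrl.current_position())
E
```

```text
45.053653899523226
untilt False [-0.5 -0.5  0.9]
untilt False [-0.7  1.2  0.3]
untilt False [-0.3  0.9 -0.3]
untilt False [-0.5  0.1 -0.8]
[545.86880195 -78.98197913 178.9670171 ]
[547.04270478 -79.19703223 159.52362672]
```

View pics/s10c.png

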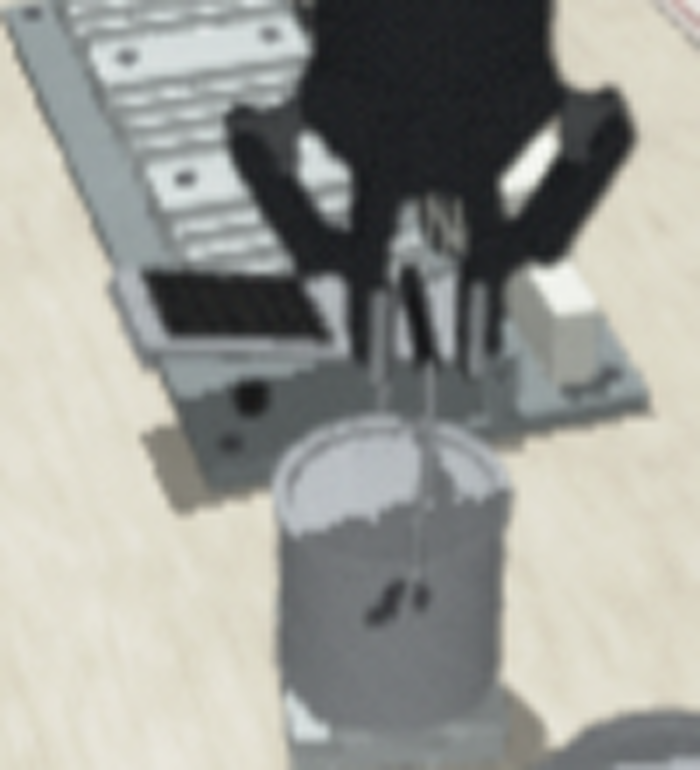

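```bash
python3 - <<'E'
from h import *
E=back("side",[[317.8,227.4],[321.3,241.5]],178); d=E[0]-E[1]; print(E.round(1),np.hypot(*d[:2]),np.degrees(np.arctan2(d[1],d[0]))-90)
ctrl.set_gripper(0,80); print(ctrl.current_width(),np.round(ctrl.current_wrist_force(),1))
p=np.array(ctrl.current_position())
for dz in (15,70,130):
    ctrl.move_straight(p+[0,0,dz],velocity=80); print(np.round(ctrl.current_wrist_force(),1))
s=viewer.snapshot("side");cv2.imwrite("pics/s11.png",s); crop(s,240,100,360,290,4,"s11c.png"); t=viewer.snapshot("top");cv2.imwrite("pics/t11.png",t); print(ctrl.current_position())
E
```

```text
[[ 549.9  -48.3  178. ]
 [ 541.4 -104.5  178. ]] 56.80398867250851 -8.642062666687934
6.399752889120263 [ 0.3  0.2 -0.4]
[-0.2  0.7 -4.9]
[ 0.1  0.3 -5.2]
[ 0.4  0.4 -5.8]
[546.45392656 -79.11759053 288.83983034]
```

View pics/s11c.png

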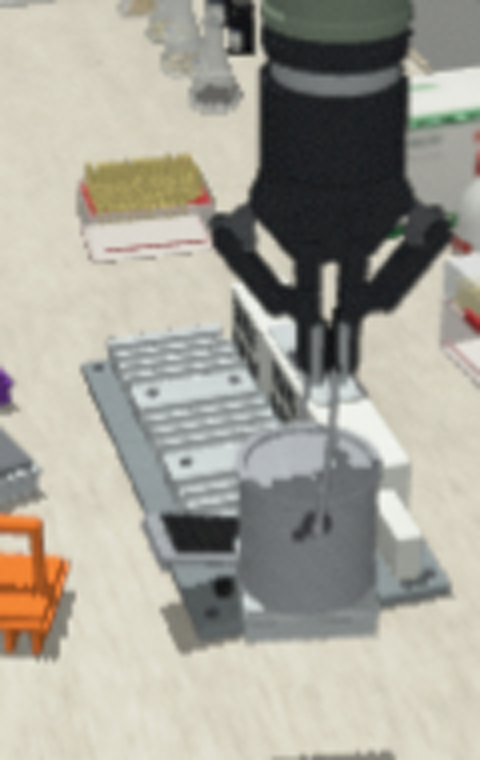

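```bash
python3 - <<'E'
from h import *
s=cv2.imread("pics/s11.png"); S=8
crop(s,290,180,350,265,8,"s11d.png")
im=cv2.resize(s,None,fx=S,fy=S,interpolation=cv2.INTER_CUBIC)
yaw=np.radians(-10)
tcp=np.array([546.45,-79.12,288.84]); bar=tcp+[0,0,19]
def T0(P):
    P=np.atleast_2d(P).astype(float); return P@R.from_euler('z',yaw).as_matrix().T+[bar[0],bar[1],bar[2]-178]
drawpot(im,"side",T0,S)
cv2.imwrite("pics/s11e.png",im[180*S:265*S,290*S:350*S][:600+80])
E
```

```text
(no output)
```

View pics/s11e.png

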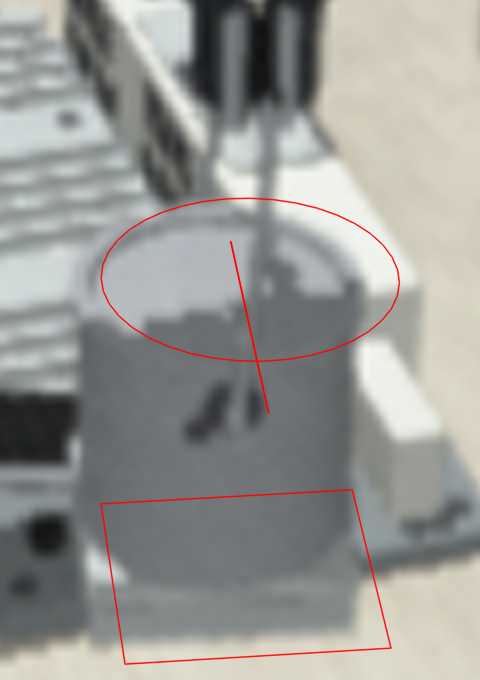

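View pics/t11.png

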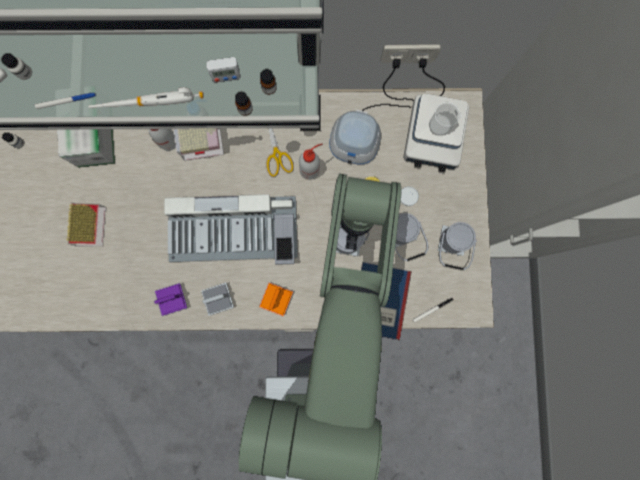

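Canister A now hangs free, about 7 mm behind the TCP in x. In the top view canister C has been knocked to about (459,237), so I'll re-measure it later. I carry A to the left bay.

```bash
python3 - <<'E'
from h import *
r=down(np.radians(1.4)).as_rotvec()
ctrl.move_straight([577,399.5,289],r,velocity=180)
ctrl.move_straight([577,399.5,235],r,velocity=80)
ctrl.pause(.3)
print(ctrl.current_position(),np.round(ctrl.current_wrist_force(),1),ctrl.current_clock())
s=viewer.snapshot("side");cv2.imwrite("pics/s12.png",s);t=viewer.snapshot("top");cv2.imwrite("pics/t12.png",t)
crop(s,245,120,335,220,7,"s12c.png");crop(t,150,180,270,280,6,"t12c.png")
E
```

```text
[577.11461897 399.58480927 235.51345995] [ 0.   0.  -5.8] 22.9167
```

View pics/s12c.png

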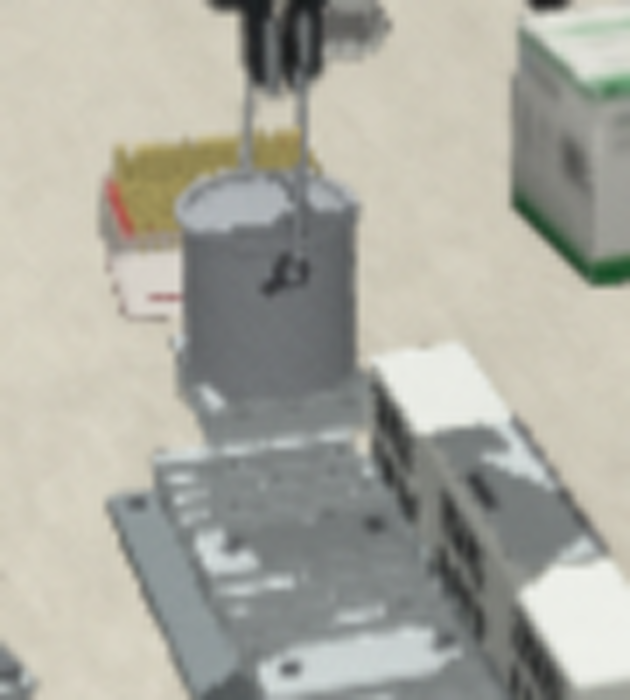

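View pics/t12c.png

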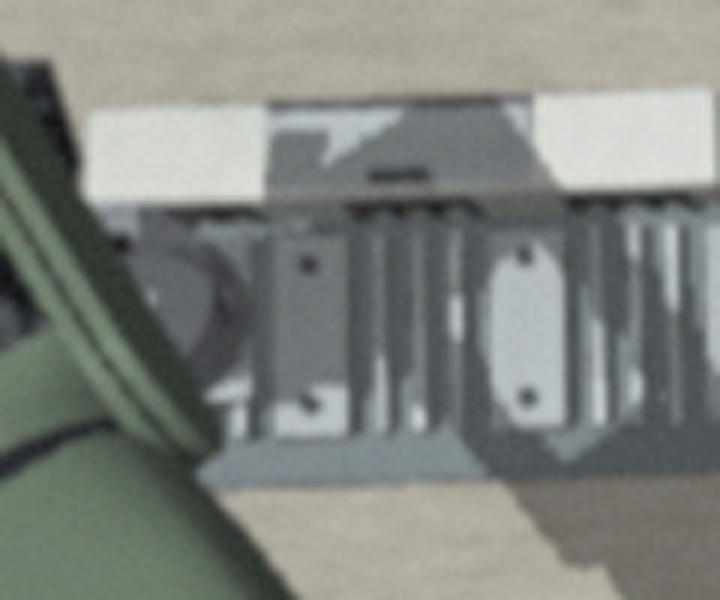

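```bash
python3 - <<'E'
from h import *
print(back("side",[[282.7,149.8]],182.5),back("top",[[191.9,230.7]],182.5))
s=cv2.imread("pics/s12.png");t=cv2.imread("pics/t12.png")
S=7
outs=[]
for n,im,box in (("side",s,(245,120,335,220)),("top",t,(150,180,270,280))):
    S=7 if n=="side" else 6
    for k,(x,y) in enumerate([(569.3,402.3)]):
        I=cv2.resize(im,None,fx=S,fy=S,interpolation=cv2.INTER_CUBIC)
        def T0(P,x=x,y=y):
            P=np.atleast_2d(P).astype(float); return P@R.from_euler('z',np.radians(1.4)).as_matrix().T+[x,y,76.5]
        drawpot(I,n,T0,S)
        cv2.imwrite(f"pics/ov12_{n}.png",I[box[1]*S:box[3]*S,box[0]*S:box[2]*S])
E
```

```text
[[564.83366462 385.98564438 182.5       ]] [[561.6025905  339.00405188 182.5       ]]
```

View pics/ov12_side.png

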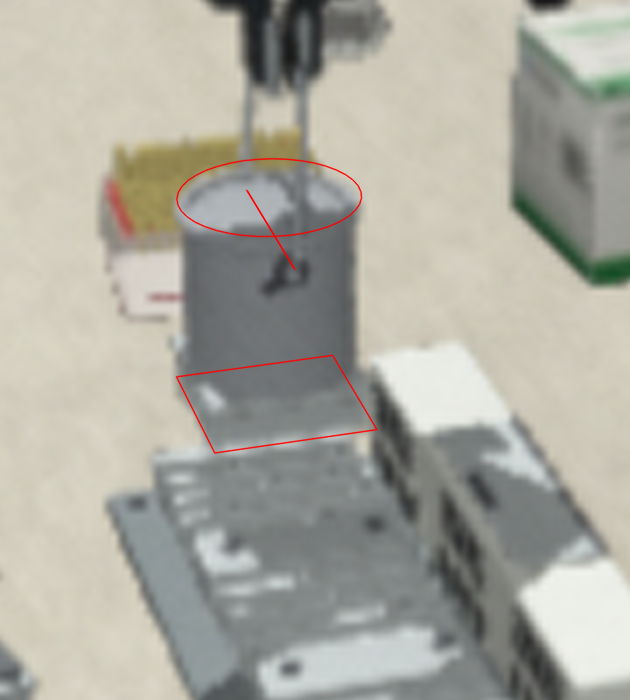

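View pics/ov12_top.png

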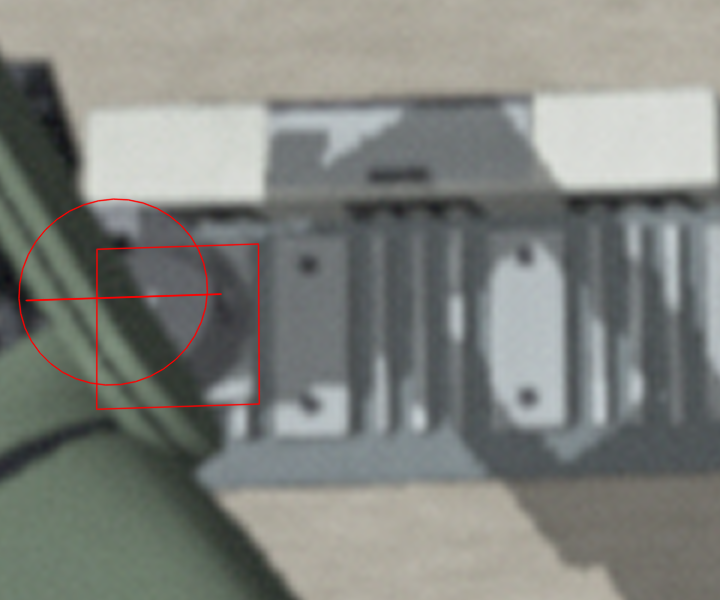

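```bash
python3 - <<'E'
from h import *
for f,n in (("s12","side"),):
    I=cv2.resize(cv2.imread(f"pics/{f}.png")[135:200,262:312],None,fx=12,fy=12,interpolation=cv2.INTER_LANCZOS4)
    I=cv2.convertScaleAbs(I,alpha=1.5,beta=-40); cv2.imwrite("pics/s12z.png",I[:,:])
I=cv2.resize(cv2.imread("pics/t12.png")[205:260,160:220],None,fx=12,fy=12,interpolation=cv2.INTER_LANCZOS4)
cv2.imwrite("pics/t12z.png",cv2.convertScaleAbs(I,alpha=1.8,beta=-40)[:600])
E
```

```text
(no output)
```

View pics/s12z.png

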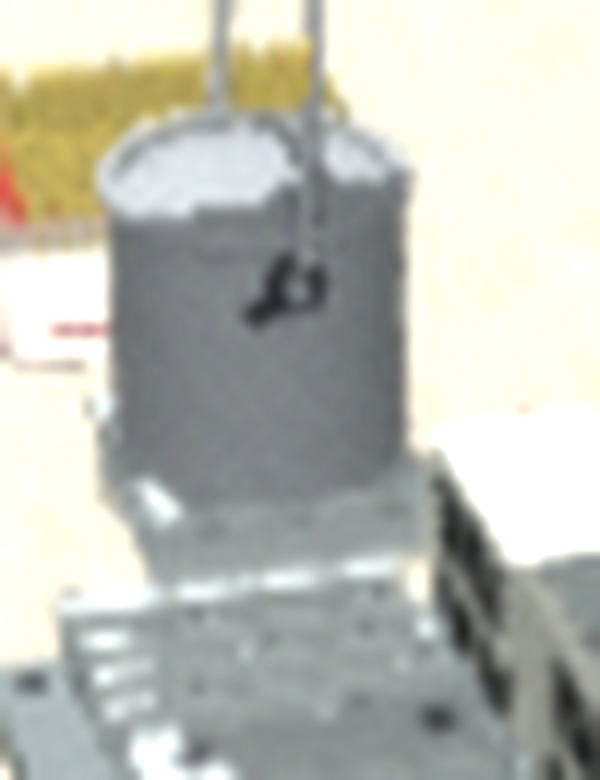

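View pics/t12z.png

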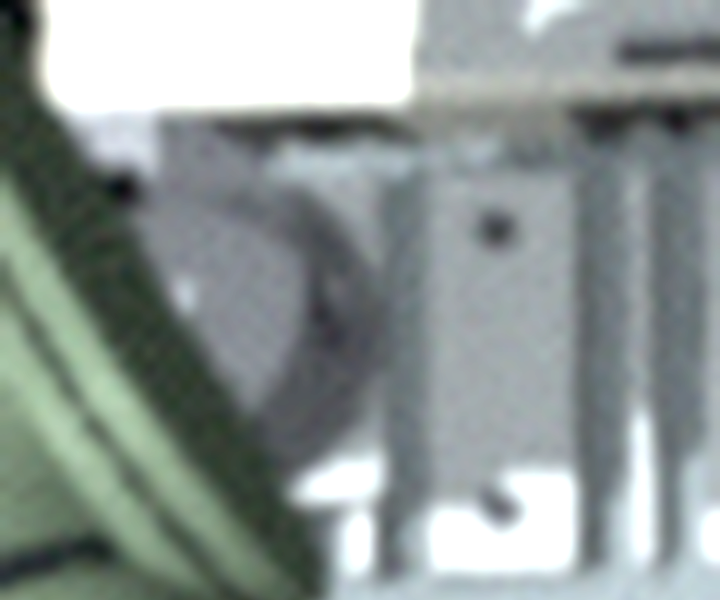

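```bash
python3 - <<'E'
from h import *
print(back("top",[[191.6,235],[191.6,240]],102), back("top",[[188,246.2]],102), back("top",[[185.2,229.5]],182.5))
# same features, model at bay centre
for x,y in ((569.3,402.3),):
    print(proj("top",[[x,y-39,102],[x-39,y-20,102],[x-39,y-39,102],[x,y-42,182.5],[x,y-38,182.5]]))
    print(proj("side",[[x-39,y-39,76.5],[x+39,y-39,76.5],[x,y-45,166.5],[x-42,y,182.5],[x+42,y,182.5],[x-39,y-39,102],[x+39,y-39,102]]))
E
```

```text
[[561.80565097 359.65618847 102.        ]
 [547.47231969 359.36409402 102.        ]] [[529.8338417  369.19120992 102.        ]] [[565.00389008 356.9959192  182.5       ]]
[[190.37036028 232.40071438]
 [183.37074244 246.07594403]
 [190.08531949 246.01903308]
 [184.00025182 227.92492113]
 [182.5053104  227.93730491]]
[[274.7555636  184.05296719]
 [298.09340778 180.98297428]
 [286.29760633 158.1148384 ]
 [269.97894614 149.01581613]
 [295.68375795 146.10429411]
 [274.4545713  177.06433778]
 [298.03487193 174.04869468]]
```

The top view puts the base's right edge at y≈359.6, so the canister axis is at y≈398.8. The bay centre is at 402.3, so I shift +3.5 mm and lower close to the fins.

```bash
python3 - <<'E'
from h import *
ctrl.move_straight([577,403,235],velocity=50)
ctrl.move_straight([577,403,197],velocity=60,max_force=4)
ctrl.pause(.2)
print(ctrl.current_position(),np.round(ctrl.current_wrist_force(),1))
s=viewer.snapshot("side");cv2.imwrite("pics/s13.png",s);t=viewer.snapshot("top");cv2.imwrite("pics/t13.png",t)
I=cv2.resize(s[140:205,255:315],None,fx=12,fy=12,interpolation=cv2.INTER_LANCZOS4);cv2.imwrite("pics/s13z.png",cv2.convertScaleAbs(I,alpha=1.5,beta=-40)[-560:])
I=cv2.resize(t[205:260,155:220],None,fx=12,fy=12,interpolation=cv2.INTER_LANCZOS4);cv2.imwrite("pics/t13z.png",cv2.convertScaleAbs(I,alpha=1.8,beta=-40)[:600])
b=197+19-178
print(proj("top",[[569.3,402.3-39,b+26],[530,380,b+26]]))
E
```

```text
[577.20084802 403.15380293 197.67138121] [-0.4  0.4 -5.1]
[[193.61512763 234.33540606]
 [187.60068583 247.75014573]]
```

View pics/s13z.png

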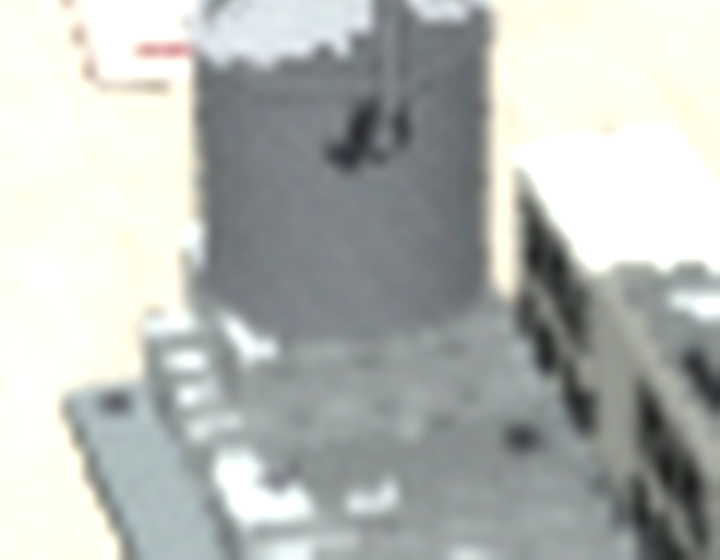

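View pics/t13z.png

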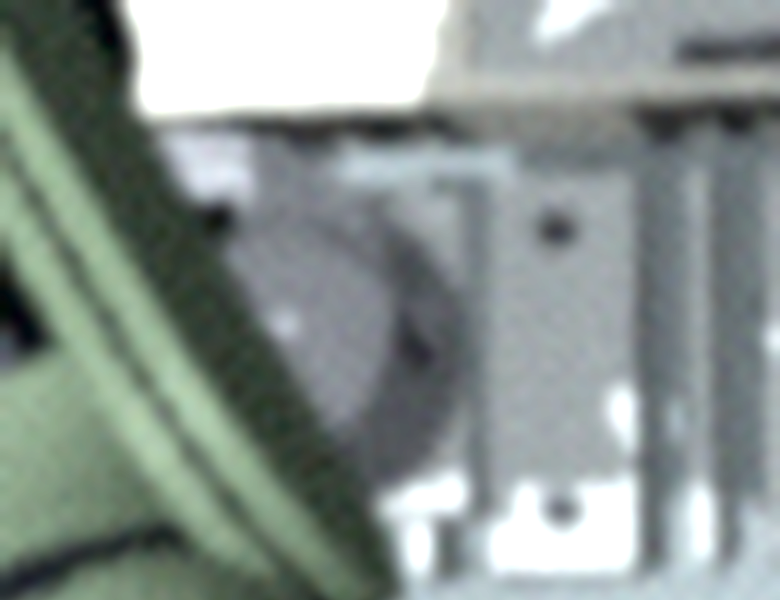

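Base edge at 193.5 px against 193.6 predicted: aligned. Lowering.

```bash
python3 - <<'E'
from h import *
for z in (188,180,176,174,172.5):
    h=ctrl.move_straight([577,403,z],velocity=30,max_force=5)
    print(z,h,np.round(ctrl.current_position(),1),np.round(ctrl.current_wrist_force(),1))
    if h: break
E
```

```text
188 False [576.9 402.9 187.5] [-1.   0.7 -5.7]
180 False [576.9 402.9 179.6] [-0.1 -0.1 -6.8]
176 False [576.8 402.8 175.7] [ 0.7  0.  -6.3]
174 False [577. 403. 174.] [-0.2 -0.4 -5.6]
172.5 False [577.6 403.  173.8] [ 0.2 -1.7  1.4]
```

Contact came at z≈173.8, the predicted home height. I release, then look at B and C.

```bash
python3 - <<'E'
from h import *
ctrl.set_gripper(32,20); ctrl.move_straight([577,403,280],velocity=150,max_force=10); print(np.round(ctrl.current_position(),1))
ctrl.movep([480,150,280],down(np.radians(10)).as_rotvec()); print(ctrl.current_clock())
s=viewer.snapshot("side");cv2.imwrite("pics/s14.png",s);t=viewer.snapshot("top");cv2.imwrite("pics/t14.png",t)
crop(t,340,195,500,285,5,"t14c.png"); crop(s,240,110,340,200,6,"s14c.png"); crop(t,155,185,265,275,6,"t14d.png")
E
```

```text
[576.6 402.8 278.8]
28.2833
```

View pics/t14c.png

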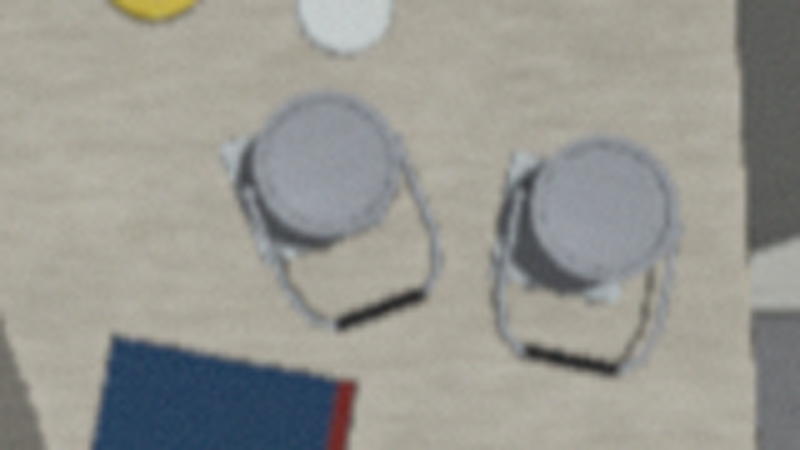

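View pics/s14c.png

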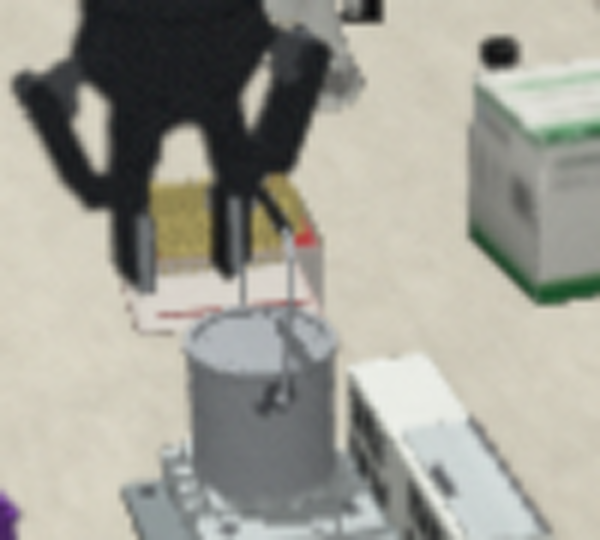

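View pics/t14d.png

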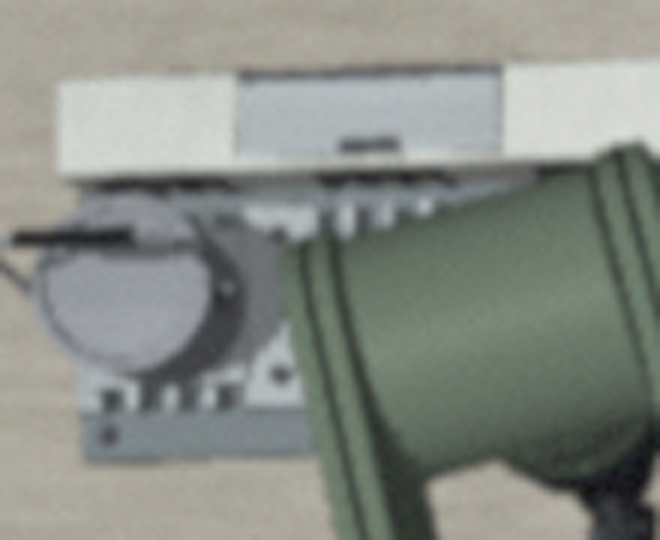

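```bash
python3 - <<'E'
from h import *
o=lambda c,off,s=5:(np.array(c,float)+.5)/s-.5+np.array(off)
print("A lid",back("top",o([125,287],(155,185),6),120).round(1))
L=back("top",o([[326,165],[604,209]],(340,195)),106)
E=back("top",o([[338,326],[424,293],[525,350],[618,371]],(340,195)),90)
for i in (0,1):
    g=(E[2*i]+E[2*i+1])/2; d=E[2*i]-E[2*i+1]; v=L[i]-g
    print("BC"[i],"lid",L[i].round(1),"grip",g.round(1),"yaw bar",(np.degrees(np.arctan2(d[1],d[0]))-90).round(1),"yaw lid",np.degrees(np.arctan2(v[1],v[0])).round(1),"dist",np.hypot(*v[:2]).round(1),"len",np.hypot(*d[:2]).round(1))
for nm,pv,yaw in (("B",[577,-246,90],21),("C",[551,-400,90],-10)):
  for th in (0,30,45):
    for phi in (-20,-10,0,20,40,50,60,70):
        p,r=barpose(pv,np.radians(yaw),np.radians(th),np.radians(phi)); q=kin.solve_ik(p,r)
        print(nm,th,phi,None if q is None else np.round(q,2))
E
```

```text
A lid [[566.9 400.7 120. ]]
B lid [ 577.3 -246.   106. ] grip [ 496.2 -277.9   90. ] yaw bar 20.4 yaw lid 21.5 dist 87.1 len 53.0
C lid [ 550.7 -402.6  106. ] grip [ 466.1 -385.2   90. ] yaw bar -13.3 yaw lid -11.6 dist 86.4 len 53.8
B 0 -20 [-0.69  0.4   1.96  0.5   0.67 -1.44]
B 0 -10 [-0.61  0.42  1.88  0.21  0.76 -1.12]
B 0 0 [-0.53  0.45  1.8  -0.    0.89 -0.9 ]
B 0 20 [-0.41  0.57  1.64 -0.26  1.2  -0.65]
B 0 40 [-0.32  0.71  1.5  -0.42  1.51 -0.53]
B 0 50 [-0.28  0.79  1.44 -0.48  1.66 -0.5 ]
B 0 60 [-0.26  0.87  1.38 -0.55  1.8  -0.49]
B 0 70 [-0.24  0.95  1.34 -0.61  1.93 -0.48]
B 30 -20 [-0.67  0.35  1.89  0.44  0.76 -1.34]
B 30 -10 [-0.59  0.38  1.81  0.19  0.86 -1.07]
B 30 0 [-0.52  0.42  1.73 -0.    0.99 -0.88]
B 30 20 [-0.39  0.53  1.57 -0.25  1.3  -0.66]
B 30 40 [-0.31  0.68  1.44 -0.41  1.6  -0.56]
B 30 50 [-0.27  0.76  1.38 -0.48  1.75 -0.54]
B 30 60 [-0.25  0.83  1.33 -0.55  1.88 -0.53]
B 30 70 [-0.24  0.91  1.3  -0.63  2.   -0.53]
B 45 -20 [-0.65  0.34  1.85  0.42  0.8  -1.28]
B 45 -10 [-0.57  0.37  1.77  0.18  0.91 -1.04]
B 45 0 [-0.5   0.41  1.69 -0.    1.04 -0.8
[... 631 characters left out ...]
65 -0.87]
C 30 -10 [-0.75  0.41  1.75  0.13  0.83 -0.65]
C 30 0 [-0.7   0.47  1.64 -0.    1.03 -0.53]
C 30 20 [-0.63  0.62  1.42 -0.15  1.43 -0.41]
C 30 40 [-0.58  0.78  1.21 -0.26  1.79 -0.37]
C 30 50 [-0.56  0.87  1.13 -0.32  1.96 -0.38]
C 30 60 [-0.55  0.95  1.06 -0.38  2.12 -0.4 ]
C 30 70 [-0.54  1.03  1.   -0.45  2.26 -0.42]
C 45 -20 [-0.78  0.36  1.82  0.31  0.69 -0.82]
C 45 -10 [-0.73  0.41  1.7   0.12  0.89 -0.63]
C 45 0 [-0.69  0.47  1.58 -0.    1.09 -0.52]
C 45 20 [-0.62  0.62  1.36 -0.15  1.48 -0.41]
C 45 40 [-0.57  0.79  1.15 -0.26  1.85 -0.38]
C 45 50 [-0.55  0.88  1.07 -0.32  2.02 -0.39]
C 45 60 [-0.54  0.96  0.99 -0.39  2.17 -0.41]
C 45 70 [-0.53  1.04  0.94 -0.46  2.31 -0.45]
```

Canister A is home: its lid measures (567,401) against the bay at (569,402). For B, two 45° rigid strokes from the folded bail.

```bash
cat >> h.py <<'E'
def phi_now():
    z=R.from_rotvec(ctrl.current_ee_rot()).as_matrix()[:,2]; return np.arctan2(np.hypot(*z[:2]),-z[2])
def stroke1(pv,yaw):
    p,r=barpose(pv,yaw,0,0)
    ctrl.set_gripper(32,20)
    ctrl.movep(p+[0,0,110],r)
    h=ctrl.move_straight(p+[0,0,0.5],r,velocity=120,max_force=12); print("down",h,np.round(ctrl.current_position(),1))
    if h: return False
    ctrl.set_gripper(0,70); print("w",ctrl.current_width(),np.round(ctrl.current_wrist_force(),1))
    if not 5<ctrl.current_width()<12: return False
    return rigid_swing(pv,yaw,45,bias=1.2)
E
python3 - <<'E'
from h import *
print(stroke1([577.3,-246,90],np.radians(21)))
s=viewer.snapshot("side");cv2.imwrite("pics/s15.png",s); crop(s,270,200,400,360,5,"s15c.png"); print(ctrl.current_clock())
E
```

```text
down False [ 495.7 -277.8   72.2]
w 6.438559963411276 [ 2.6 -0.1  1.3]
6 False [ 494.6 -278.3   80.5] [-1.2 -1.6 -0.1]
11 False [ 493.7 -278.5   88.8] [-2.1 -3.3 -0.1]
17 False [ 493.8 -278.4   97.2] [-2.5 -2.7 -0.1]
22 False [ 494.9 -278.   105.8] [-2.1 -2.2 -0.4]
28 False [ 496.9 -277.3  114.3] [-2.7 -2.5  1.4]
34 False [ 499.7 -276.4  122.5] [-3.4 -1.6  1.4]
39 False [ 503.2 -275.1  130.4] [-3.2 -1.6  2.6]
45 False [ 507.4 -273.6  138. ] [-3.9 -1.4  3.9]
True
34.0333
```

View pics/s15c.png

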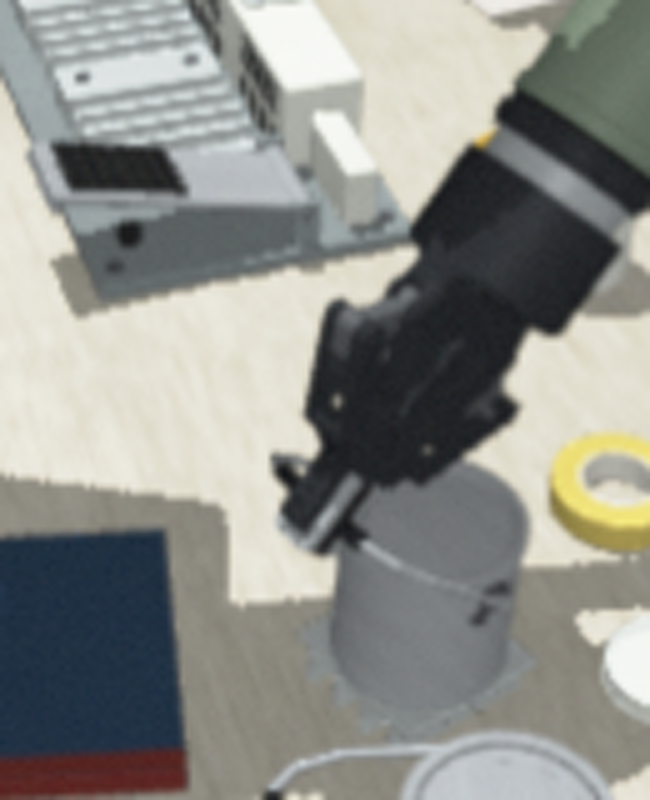

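B stays flat and its bail is at about 45°. I untilt and do the second stroke.

```bash
python3 - <<'E'
from h import *
yaw=np.radians(21);pv=[577.3,-246,90]
if untilt(yaw,phi_now()) is not None:
    print(np.round(ctrl.current_position(),1))
    ctrl.set_gripper(0,70); print("w",ctrl.current_width(),np.round(ctrl.current_wrist_force(),1))
    if 5<ctrl.current_width()<12: print(rigid_swing(pv,yaw,45,bias=1.2))
s=viewer.snapshot("side");cv2.imwrite("pics/s16.png",s); crop(s,270,200,400,360,5,"s16c.png"); print(ctrl.current_clock())
E
```

```text
untilt False [ 0.1 -0.5 -0.9]
untilt False [-0.5  0.6 -0.8]
untilt False [0.9 0.5 0.8]
untilt False [ 0.4  0.  -0.2]
[ 519.8 -268.8  132.1]
w 0.016295475443829407 [0.4 0.1 0.2]
36.1333
```

View pics/s16c.png

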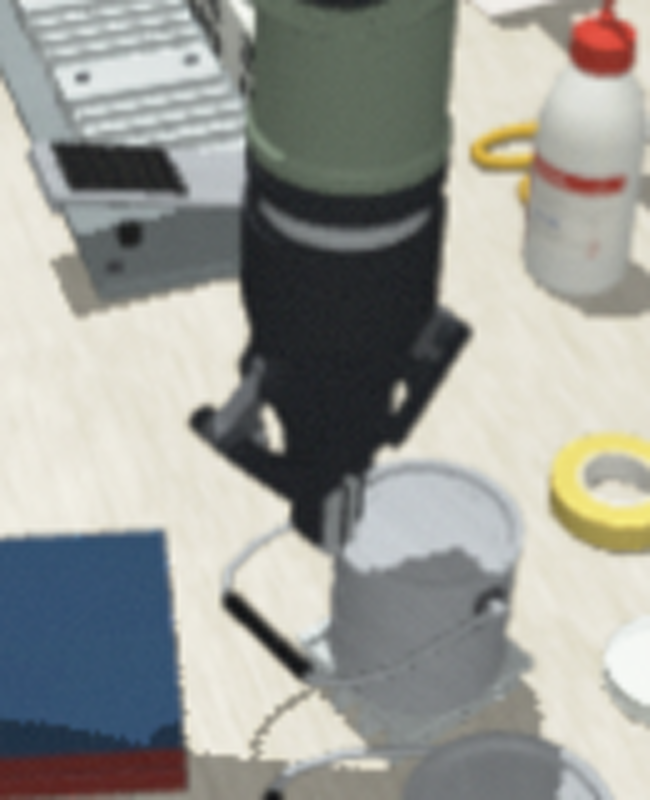

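B's bail dropped back to folded when I released it at 45°, so it doesn't stay put mid-way. B itself hasn't moved. I'll do the whole 90° in one stroke, with the tool tilt going from −35° to +55°.

```bash
cat >> h.py <<'E'
def fullswing(pv,yaw,phi0=-35.,dry=False,bias=1.5):
    ph=np.radians(phi0)
    p,r=barpose(pv,yaw,0,ph); zt=tilt(yaw,ph)[1]
    ctrl.set_gripper(22,20)
    pre=p-90*zt
    ctrl.movep(pre+[0,0,60],r)
    ctrl.move_straight(pre,r,velocity=120,max_force=12)
    h=ctrl.move_straight(p,r,velocity=80,max_force=10); print("in",h,np.round(ctrl.current_position(),1),np.round(ctrl.current_joint_pos(),2))
    return not h
def close_and_swing(pv,yaw,d=90,bias=1.5):
    ctrl.set_gripper(0,70); print("w",ctrl.current_width(),np.round(ctrl.current_wrist_force(),1))
    if not 5<ctrl.current_width()<12: return False
    return rigid_swing(pv,yaw,d,bias=bias,step=7.5)
E
python3 - <<'E'
from h import *
yaw=np.radians(21);pv=[577.3,-246,90]
q0=None
for a in range(0,91,10):
    p,r=barpose(pv,yaw,np.radians(a),np.radians(-35+a)); q=kin.solve_ik(p,r); print(a,None if q is None else np.round(q,2))
ctrl.move_straight([500,-275,200],velocity=150)
print(fullswing(pv,yaw))
s=viewer.snapshot("side");cv2.imwrite("pics/s17.png",s); crop(s,270,200,400,360,5,"s17c.png"); print(ctrl.current_clock())
E
```

```text
0 [-0.82  0.42  2.06  1.02  0.67 -2.01]
10 [-0.73  0.38  1.98  0.64  0.68 -1.58]
20 [-0.64  0.37  1.88  0.32  0.77 -1.22]
30 [-0.55  0.39  1.77  0.09  0.92 -0.97]
40 [-0.47  0.44  1.66 -0.07  1.1  -0.8 ]
50 [-0.4   0.5   1.55 -0.19  1.29 -0.69]
60 [-0.34  0.58  1.43 -0.28  1.48 -0.63]
70 [-0.28  0.66  1.32 -0.36  1.66 -0.59]
80 [-0.24  0.75  1.21 -0.43  1.84 -0.58]
90 [-0.21  0.85  1.11 -0.51  2.   -0.59]
in False [ 505.4 -274.    74.9] [-0.82  0.42  2.06  1.02  0.67 -2.01]
True
39.8833
```

View pics/s17c.png

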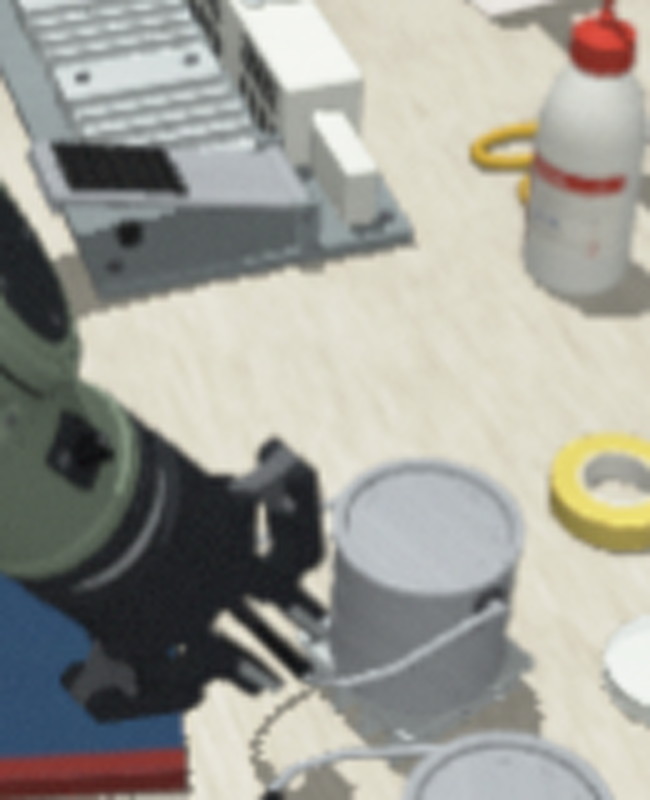

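```bash
python3 - <<'E'
from h import *
yaw=np.radians(21);pv=[577.3,-246,90]
print(close_and_swing(pv,yaw))
s=viewer.snapshot("side");cv2.imwrite("pics/s18.png",s); crop(s,270,200,400,360,5,"s18c.png"); print(ctrl.current_clock())
E
```

```text
w 6.759346567350135 [-5.1 -1.7  1.6]
8 False [ 504.  -274.5   84.9] [-2.5 -2.   1.3]
15 False [ 503.4 -274.4   94.4] [-2.2 -2.5  1.1]
22 False [ 504.5 -273.8  104.3] [-2.7 -2.3  2.3]
30 False [ 506.8 -272.8  114.1] [-1.7 -3.3  3.2]
38 False [ 510.2 -271.5  123.5] [-3.4 -2.9  3.6]
45 False [ 514.9 -269.8  132.5] [-2.7 -2.5  3.9]
52 False [ 520.5 -267.8  140.8] [-3.7 -2.9  5.6]
60 False [ 526.6 -265.8  148.7] [-3.8 -3.6  8.4]
68 False [ 534.4 -263.1  155.3] [-3.1 -3.   8.2]
75 False [ 542.9 -259.9  160.6] [-1.5 -2.8 10.3]
82 False [ 551.9 -256.6  164.8] [-1.2 -3.3 11. ]
90 False [ 561.5 -253.   167. ] [-0.5 -3.3  9.7]
True
44.275
```

View pics/s18c.png

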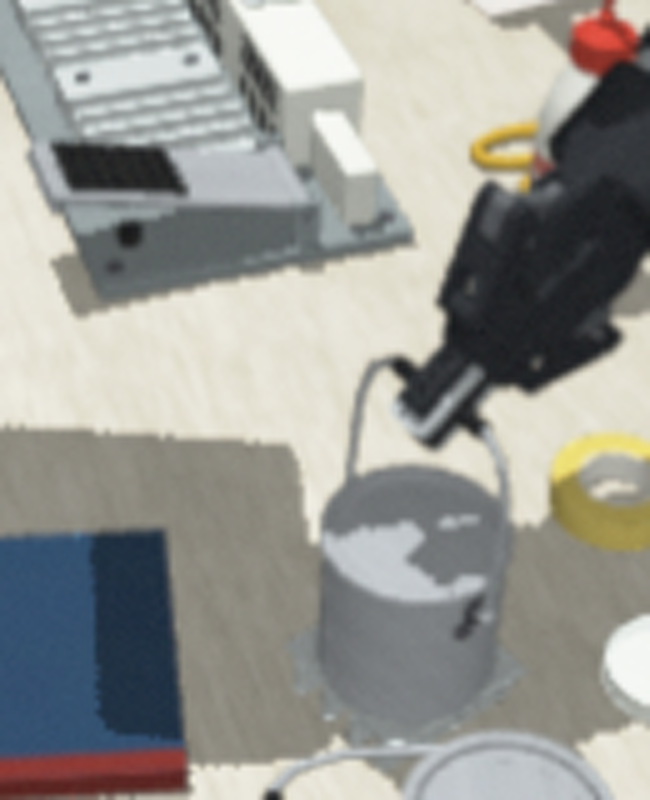

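```bash
python3 - <<'E'
from h import *
yaw=np.radians(21)
print(untilt(yaw,phi_now(),op=20,n=5))
print(np.round(ctrl.current_position(),1))
s=viewer.snapshot("side");cv2.imwrite("pics/s19.png",s); crop(s,290,200,400,340,5,"s19c.png"); print(ctrl.current_clock())
E
```

```text
untilt False [0.  0.1 0. ]
untilt False [0.9 0.7 0.1]
untilt False [-0.3  0.1  0.6]
untilt False [ 0.1  0.2 -0.7]
untilt False [0.2 0.4 0.3]
[ 575.92443391 -247.47007209  177.83860982]
[ 576.  -247.4  158.2]
46.3167
```

View pics/s19c.png

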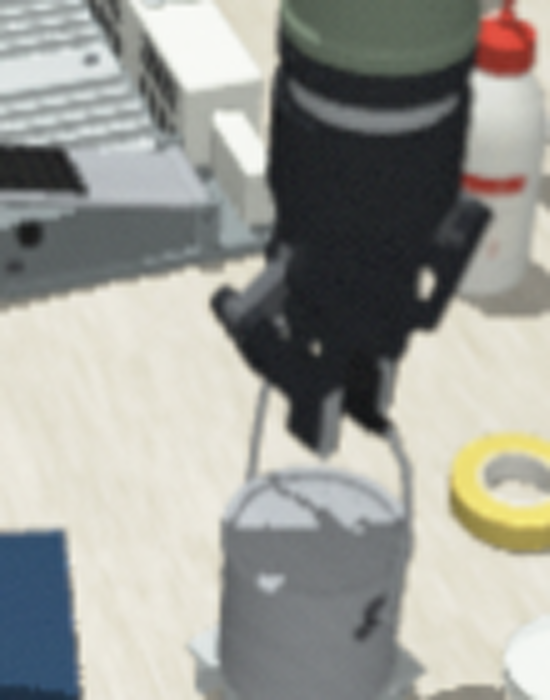

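```bash
python3 - <<'E'
from h import *
print(ctrl.current_clock(),np.round(ctrl.current_position(),1),ctrl.current_width())
ctrl.set_gripper(0,80); print(ctrl.current_width(),np.round(ctrl.current_wrist_force(),1))
if ctrl.current_width()>5:
    p=np.array(ctrl.current_position())
    for dz in (15,130):
        ctrl.move_straight(p+[0,0,dz],velocity=100); print(np.round(ctrl.current_wrist_force(),1))
s=viewer.snapshot("side");cv2.imwrite("pics/s20.png",s); crop(s,280,130,400,320,4,"s20c.png"); print(ctrl.current_position())
E
```

```text
46.3167 [ 576.6 -247.2  158.2] 20.203292633385505
6.343932342138213 [ 0.6  0.3 -0.2]
[-0.4 -0.5 -6. ]
[ 0.   0.2 -6.4]
[ 576.54472942 -246.91654808  287.43126318]
```

View pics/s20c.png

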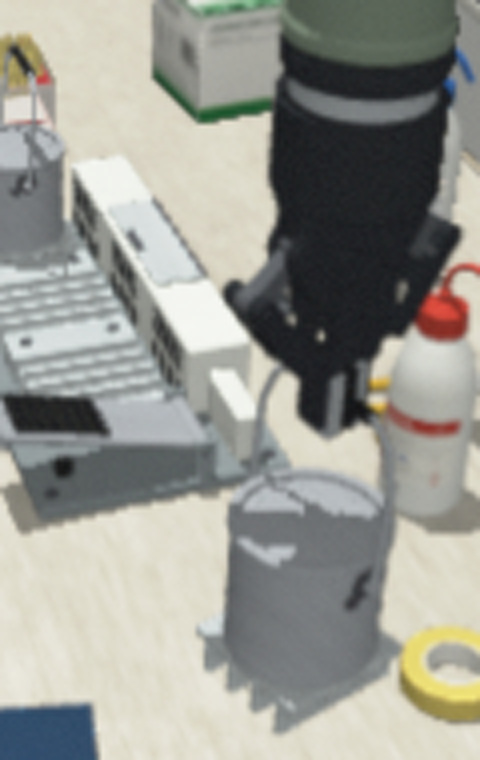

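```bash
cat > hover.py <<'E'
from h import *
def hover(cx,cy,x,y,tag,z=225,carry=True):
    r=down(np.radians(1.4)).as_rotvec()
    if carry: ctrl.move_straight([x,y,288],r,velocity=180)
    ctrl.move_straight([x,y,z],r,velocity=80); ctrl.pause(.3)
    P=np.array(ctrl.current_position()); b=P[2]+19-178
    print(P.round(1),np.round(ctrl.current_wrist_force(),1),ctrl.current_clock())
    for n in ("side","top"):
        im=viewer.snapshot(n); cv2.imwrite(f"pics/{tag}_{n}.png",im)
        M=R.from_euler('z',np.radians(1.4)).as_matrix()
        T=lambda Q:np.atleast_2d(Q).astype(float)@M.T+[cx,cy,b]
        c=proj(n,T([[0,0,45]]))[0]; h=(33,36) if n=="side" else (33,28)
        x0,y0=int(c[0]-h[0]),int(c[1]-h[1]); S=11 if n=="top" else 8
        sub=im[y0:y0+2*h[1],x0:x0+2*h[0]]
        I=cv2.convertScaleAbs(cv2.resize(sub,None,fx=S,fy=S,interpolation=cv2.INTER_LANCZOS4),alpha=1.5,beta=-30)
        J=I.copy()
        th=np.linspace(0,2*np.pi,40)
        for Q,col in ((np.c_[42*np.cos(th),42*np.sin(th),0*th+106],(0,0,255)),(np.array([[-39,39,26],[39,39,26],[39,-39,26],[-39,-39,26]]),(255,0,255)),(np.array([[-39,39,0],[39,39,0],[39,-39,0],[-39,-39,0]]),(0,200,0))):
            q=((proj(n,T(Q))-[x0,y0]+.5)*S*8).astype(int).reshape(-1,1,2); cv2.polylines(J,[q],True,col,1,cv2.LINE_AA,3)
        cv2.imwrite(f"pics/{tag}_{n}_o.png",J); print(n,"crop",x0,y0,S,proj(n,T([[0,-39,26],[-39,0,26],[0,-42,106]])).round(1).tolist())
E
python3 - <<'E'
from hover import *
hover(571.7,294.3,576,294.5,"h1")
E
```

```text
[576.1 294.6 225.4] [ 0.1 -0.3 -5.2] 52.6333
side crop 259 146 8 [[295.7, 194.5], [280.1, 190.1], [295.7, 171.4]]
top crop 181 202 11 [[229.0, 231.4], [215.5, 245.4], [225.0, 226.9]]
```

View pics/h1_side_o.png

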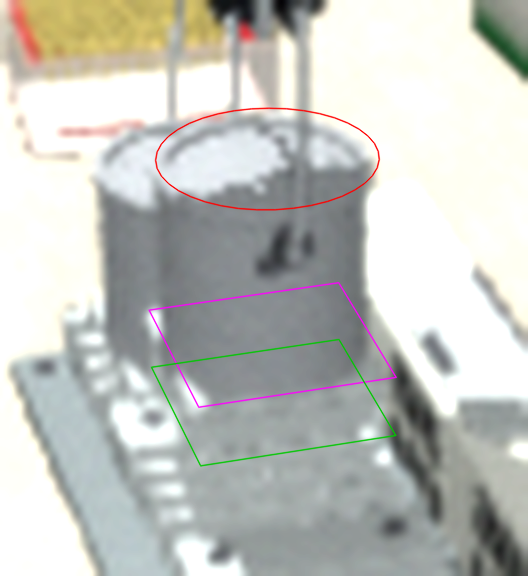

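View pics/h1_top_o.png

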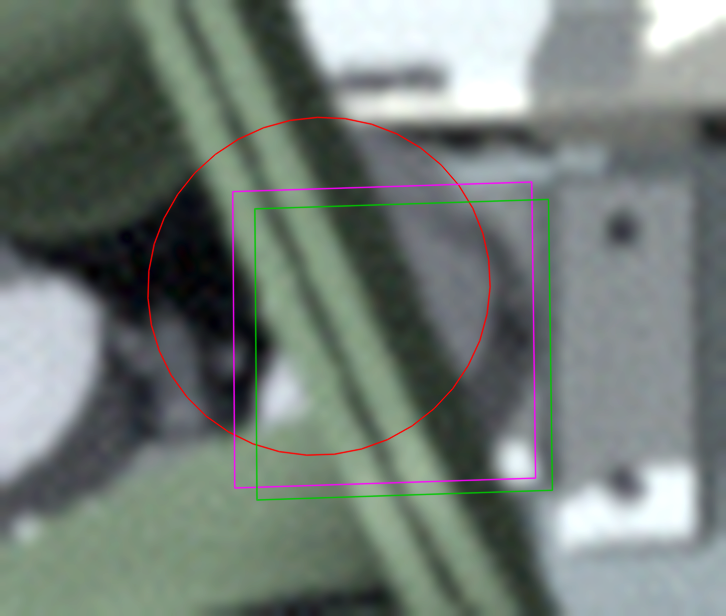

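```bash
python3 - <<'E'
import cv2,numpy as np
t=cv2.imread("pics/h1_top.png")[215:255,210:250]
I=cv2.resize(t,None,fx=14,fy=14,interpolation=cv2.INTER_LANCZOS4); cv2.imwrite("pics/h1tz.png",cv2.convertScaleAbs(I,alpha=2,beta=-80))
s=cv2.imread("pics/h1_side.png")[150:215,262:312]
I=cv2.resize(s,None,fx=9,fy=9,interpolation=cv2.INTER_LANCZOS4); cv2.imwrite("pics/h1sz.png",cv2.convertScaleAbs(I,alpha=2,beta=-80))
E
```

```text
(no output)
```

View pics/h1tz.png

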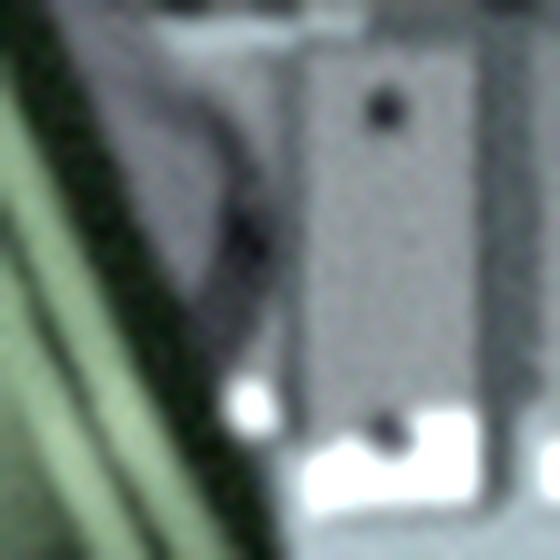

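View pics/h1sz.png

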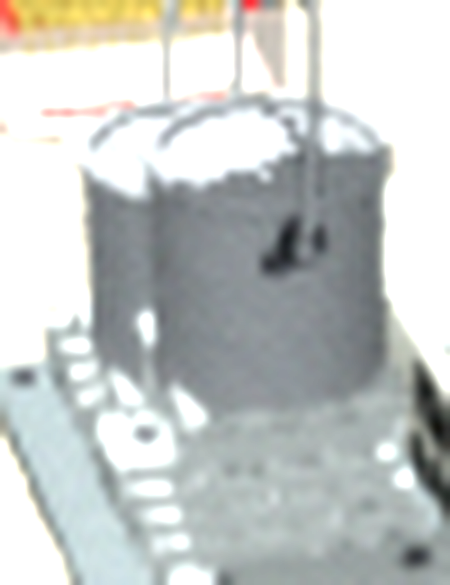

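```bash
cat >> hover.py <<'E'
def seat(x,y,zs=(205,192,184,178,175.5,174,172.7)):
    for z in zs:
        h=ctrl.move_straight([x,y,z],velocity=35,max_force=5)
        P=np.round(ctrl.current_position(),1); print(z,h,P,np.round(ctrl.current_wrist_force(),1))
        if h: return P[2]
    return P[2]
E
python3 - <<'E'
from hover import *
ctrl.move_straight([576,295.3,225],velocity=50)
print(seat(576,295.3))
E
```

```text
205 False [576.1 295.4 205. ] [-0.2 -0.2 -6.3]
192 False [575.9 295.3 191.7] [-0.4  0.3 -5.8]
184 False [575.8 295.2 183.6] [ 0.6 -0.6 -5.9]
178 False [575.8 295.2 177.6] [ 0.  -0.  -6.5]
175.5 False [575.9 295.2 175.3] [ 0.   0.5 -6.7]
174 False [575.9 295.3 173.9] [ 0.6 -0.8 -6.1]
172.7 False [576.  295.3 172.7] [ 0.3 -0.9 -5.9]
172.7
```

```bash
python3 - <<'E'
from hover import *
print(seat(576,295.3,(171.8,171,170.2)))
E
```

```text
171.8 False [576.3 295.3 172.5] [-0.2 -1.6 -1.1]
171 False [576.7 295.3 172.4] [ 0.3 -2.4  4.5]
170.2 False [577.2 295.3 172.3] [-0.1 -3.2  7.3]
172.3
```

B seated at z≈172.4, with the force going from −6 N to +7 N. I release it and look.

```bash
python3 - <<'E'
from hover import *
ctrl.move_straight([576.5,295.3,172],velocity=20)
ctrl.set_gripper(32,20); ctrl.move_straight([576,295.3,285],velocity=150,max_force=10)
ctrl.movep([450,0,285],down(np.radians(0)).as_rotvec()); print(ctrl.current_clock())
s=viewer.snapshot("side");cv2.imwrite("pics/s21.png",s);t=viewer.snapshot("top");cv2.imwrite("pics/t21.png",t)
crop(t,380,195,500,285,6,"t21c.png"); crop(s,240,110,340,210,6,"s21c.png"); crop(t,155,185,265,275,6,"t21d.png")
E
```

```text
59.1667
```

View pics/t21c.png

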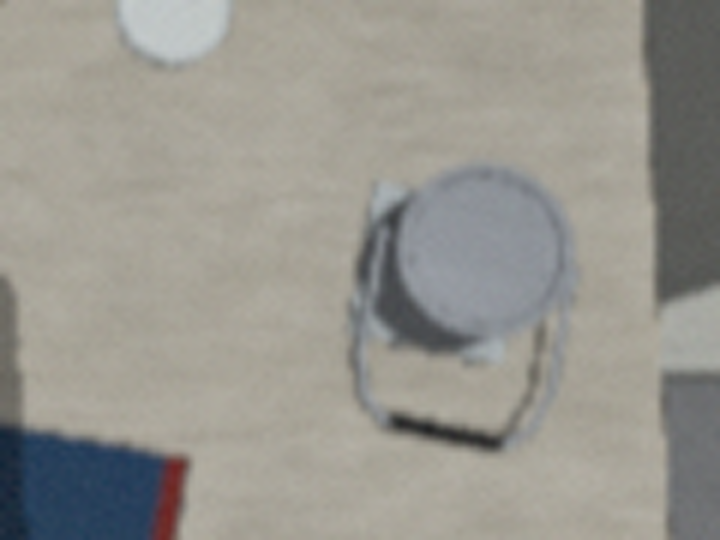

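View pics/s21c.png

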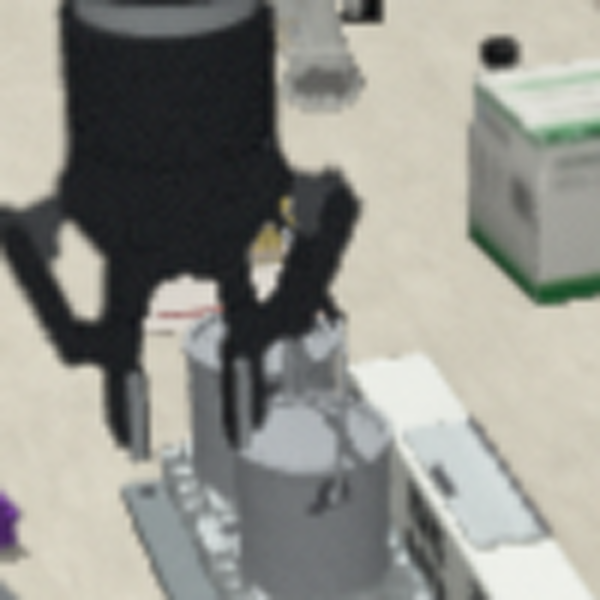

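View pics/t21d.png

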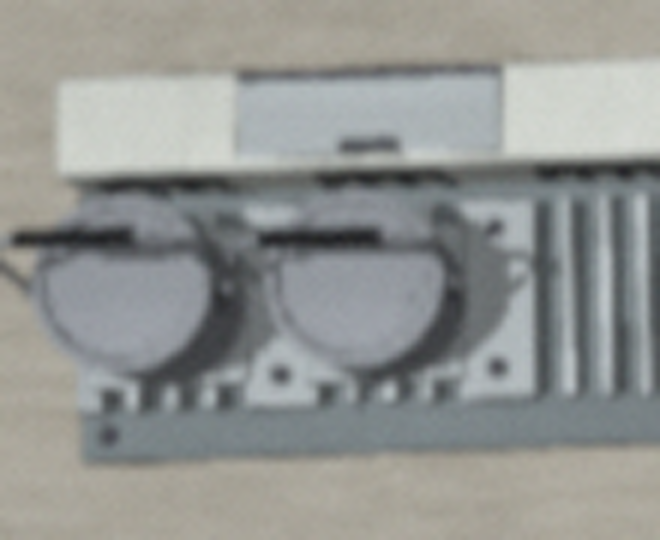

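B is home beside A, and both bails are standing. C is still where it was last seen, and it goes next.

```bash
python3 - <<'E'
from hover import *
o=lambda c,off,s=6:(np.array(c,float)+.5)/s-.5+np.array(off)
print("A,B lids",back("top",o([[125,287],[362,287]],(155,185)),120).round(1).tolist())
L=back("top",o([485,250],(380,195)),106)[0];E=back("top",o([[391,422],[503,443]],(380,195)),90);g=E.mean(0);d=E[0]-E[1];v=L-g
y1=np.arctan2(d[1],d[0])-np.pi/2;y2=np.arctan2(v[1],v[0]);print(L.round(1),g.round(1),np.degrees([y1,y2]),np.hypot(*v[:2]))
yaw=(y1+y2)/2; u=np.array([np.cos(yaw),np.sin(yaw)])
pv=np.r_[(L[:2]+g[:2]+88*u)/2,90]; print("pv",pv.round(1),"yaw",np.degrees(yaw))
np.save("c.npy",np.r_[pv,yaw])
for a in range(0,91,10):
    p,r=barpose(pv,yaw,np.radians(a),np.radians(-35+a)); q=kin.solve_ik(p,r); print(a,None if q is None else np.round(q,2))
print(fullswing(pv,yaw))
s=viewer.snapshot("side");cv2.imwrite("pics/s22.png",s); crop(s,280,260,420,400,5,"s22c.png"); print(ctrl.current_clock())
E
```

```text
A,B lids [[566.9, 400.7, 120.0], [565.9, 289.9, 120.0]]
[ 551.1 -402.6  106. ] [ 466.2 -385.7   90. ] [-11.20503966 -11.28657742] 86.60779846442789
pv [ 551.8 -402.7   90. ] yaw -11.245808538212334
0 [-0.89  0.4   2.1   1.22  0.4  -1.79]
10 [-0.83  0.38  1.97  0.56  0.49 -1.1 ]
20 [-0.78  0.4   1.84  0.22  0.7  -0.74]
30 [-0.72  0.44  1.69  0.05  0.93 -0.56]
40 [-0.68  0.51  1.54 -0.04  1.17 -0.46]
50 [-0.63  0.59  1.38 -0.11  1.41 -0.41]
60 [-0.6   0.68  1.23 -0.17  1.64 -0.38]
70 [-0.57  0.79  1.06 -0.22  1.86 -0.38]
80 [-0.55  0.9   0.9  -0.28  2.08 -0.39]
90 [-0.53  1.02  0.72 -0.37  2.29 -0.44]
in False [ 476.2 -387.8   74.8] [-0.9   0.4   2.1   1.22  0.4  -1.79]
True
62.9333
```

View pics/s22c.png

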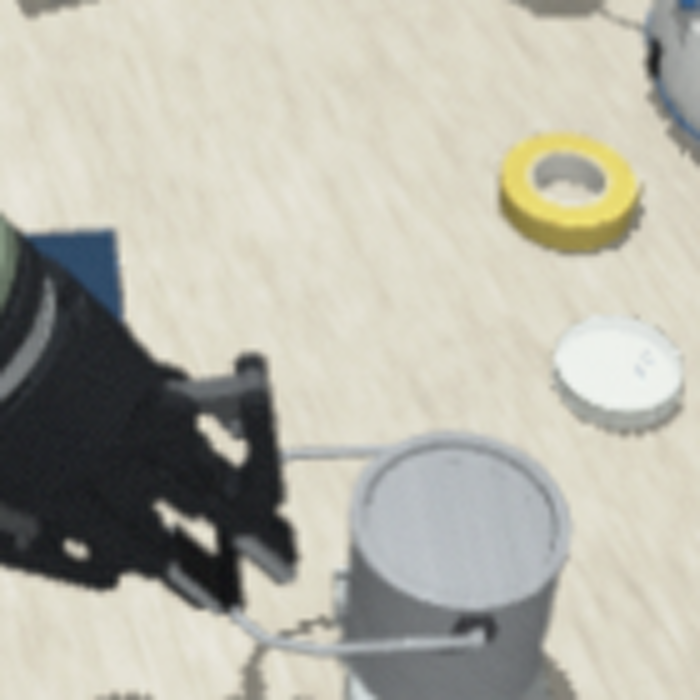

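```bash
python3 - <<'E'
from hover import *
c=np.load("c.npy"); pv,yaw=c[:3],c[3]
ok=close_and_swing(pv,yaw); print(ok)
s=viewer.snapshot("side");cv2.imwrite("pics/s23.png",s); crop(s,280,220,420,400,4,"s23c.png"); print(ctrl.current_clock())
E
```

```text
w 6.129366339587342 [-1.9 -1.1  1.9]
8 False [ 474.5 -387.9   84.8] [-0.4 -2.1  1.3]
15 False [ 474.3 -387.5   94.5] [-0.4 -2.6  1.5]
22 False [ 475.6 -387.6  104.4] [-0.7 -1.8  0.6]
30 False [ 477.7 -388.   113.8] [-0.6 -1.6  2.5]
38 False [ 481.2 -388.8  123.2] [-0.5 -2.   2.7]
45 False [ 485.9 -389.9  132.1] [-2.3 -1.2  3.4]
52 False [ 492.  -391.4  140.6] [-3.1 -1.2  4. ]
60 False [ 499.  -393.   148.2] [-2.8 -2.4  7.2]
68 False [ 507.  -394.8  154.8] [-3.1 -2.2  7.5]
75 False [ 515.9 -396.7  160.2] [-1.5 -2.2  8.1]
82 False [ 524.8 -398.6  165. ] [-2.6 -2.3 10.6]
90 False [ 534.9 -400.5  167.5] [-3.  -2.8  9.1]
True
67.5833
```

View pics/s23c.png

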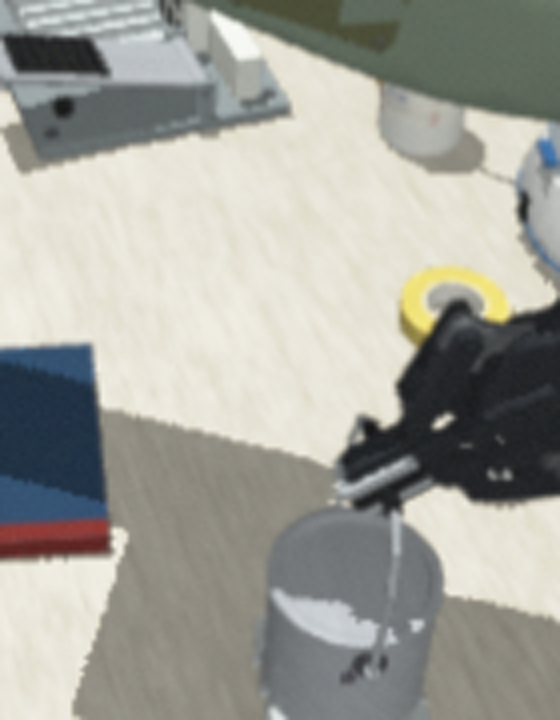

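C's bail is upright. Untilt, regrip, lift, and carry to the right bay.

```bash
python3 - <<'E'
from hover import *
c=np.load("c.npy"); pv,yaw=c[:3],c[3]
b=untilt(yaw,phi_now(),op=20,n=5); print(b)
if b is not None:
    ctrl.set_gripper(0,80); print(ctrl.current_width(),np.round(ctrl.current_wrist_force(),1),np.round(ctrl.current_position(),1))
    if ctrl.current_width()>5:
        p=np.array(ctrl.current_position())
        for dz in (15,130):
            ctrl.move_straight(p+[0,0,dz],velocity=100); print(np.round(ctrl.current_wrist_force(),1))
s=viewer.snapshot("side");cv2.imwrite("pics/s24.png",s); crop(s,290,170,410,360,4,"s24c.png"); print(ctrl.current_clock())
E
```

```text
untilt False [-0.9 -0.4 -0. ]
untilt False [ 0.3 -0.2 -0.7]
untilt False [0.4 0.8 0.3]
untilt False [ 0.3 -0.4  0.9]
untilt False [ 0.6  0.2 -1. ]
[ 550.0957695  -403.58608814  178.28326266]
6.5393713506743145 [ 1.7 -1.4 -1.4] [ 551.3 -403.8  158.6]
[-0.5 -0.1 -6.6]
[-0.8  0.4 -6.3]
71.4917
```

View pics/s24c.png

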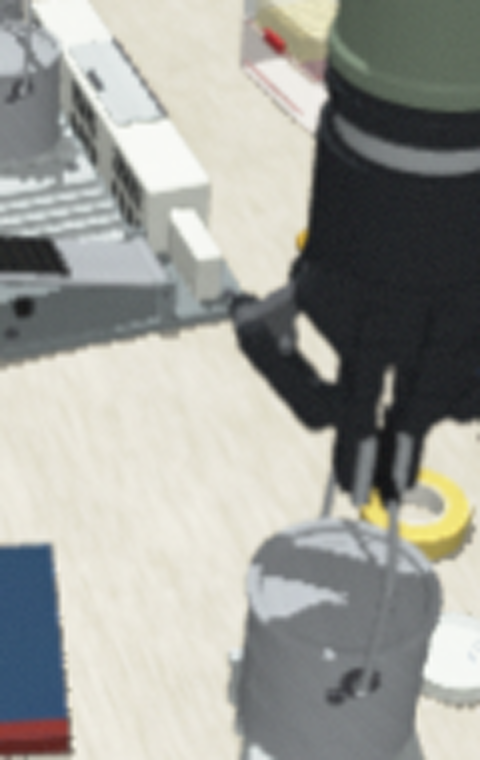

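```bash
python3 - <<'E'
from hover import *
hover(574.1,186.3,582,187,"h2")
for n,b,S,f in (("top",(240,215,290,258),13,"h2tz"),("side",(270,160,335,240),7,"h2sz")):
    t=cv2.imread(f"pics/h2_{n}.png")[b[1]:b[3],b[0]:b[2]]
    cv2.imwrite(f"pics/{f}.png",cv2.convertScaleAbs(cv2.resize(t,None,fx=S,fy=S,interpolation=cv2.INTER_LANCZOS4),alpha=1.7,beta=-60))
E
```

```text
[582.1 187.1 225.4] [-1.   1.6 -6.3] 76.1583
side crop 269 164 8 [[305.9, 213.0], [289.2, 208.1], [306.3, 189.1]]
top crop 219 201 11 [[266.7, 230.3], [253.3, 244.2], [265.0, 225.7]]
```

View pics/h2_top_o.png

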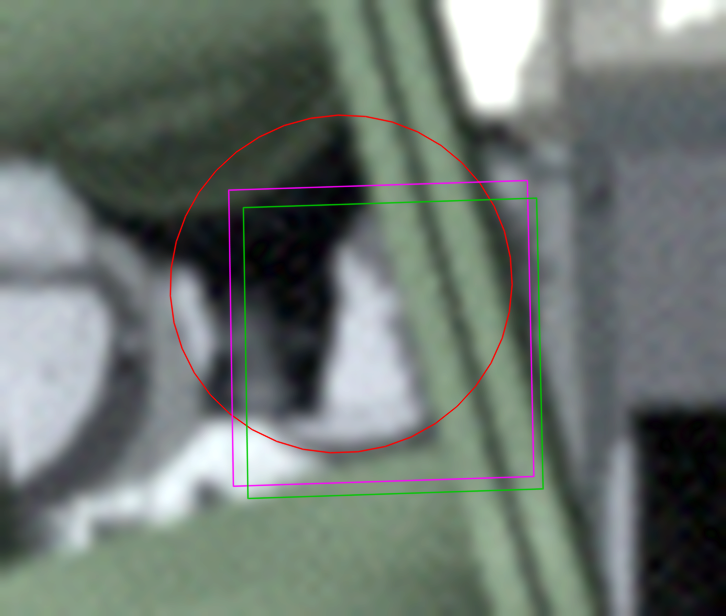

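View pics/h2_side_o.png

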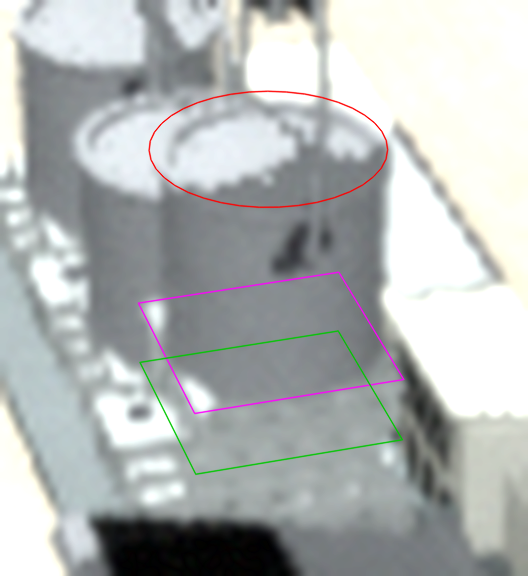

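View pics/h2tz.png

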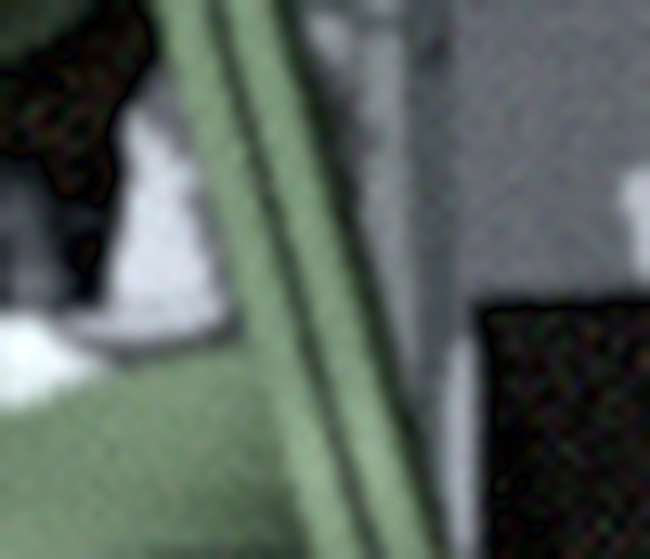

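```bash
python3 - <<'E'
from h import *
for tag,c,x0,y0 in (("h1",(571.7,294.3),259,146),("h2",(574.1,186.3),269,164)):
    M=R.from_euler('z',np.radians(1.4)).as_matrix(); b=225.4+19-178
    P=np.array([[0,-45,90],[-42,0,106],[42,0,106],[-39,-39,26],[0,-42,106]])@M.T+[*c,b]
    print(tag,(proj("side",P)-[x0,y0]).round(2)*8, (proj("side",P+[0,1,0])-proj("side",P))[0]*8)
a=cv2.imread("pics/h1_side.png")[146:218,259:325];b=cv2.imread("pics/h2_side.png")[164:236,269:335]
f=lambda i:cv2.convertScaleAbs(cv2.resize(i[5:62,12:58],None,fx=8,fy=8,interpolation=cv2.INTER_LANCZOS4),alpha=1.5,beta=-30)
cv2.imwrite("pics/cmp.png",np.hstack([f(a),f(b)]))
E
```

```text
h1 [[296.24 245.76]
 [154.56 168.  ]
 [370.08 139.04]
 [194.24 402.8 ]
 [293.52 203.28]] [-0.67638997 -1.24750044]
h2 [[301.12 245.04]
 [148.64 160.  ]
 [377.44 127.04]
 [190.24 409.04]
 [298.72 200.48]] [-0.77755508 -1.42704993]
```

View pics/cmp.png

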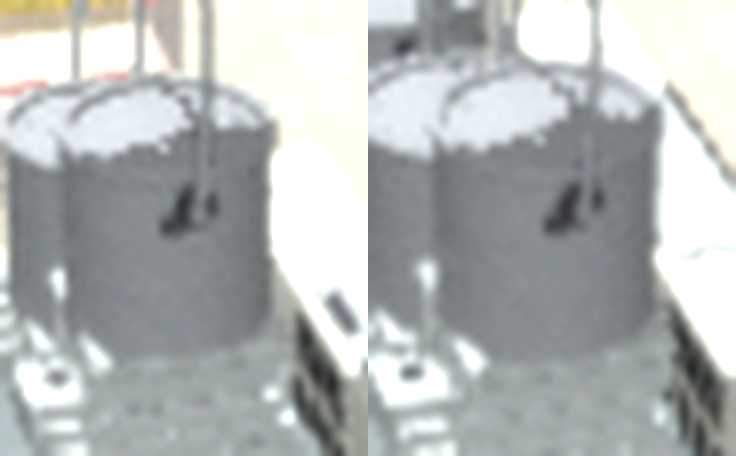

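Comparing with B's hover view, C sits about 4 mm too far in +x and 2 mm too far in +y. I correct that and lower with a force guard.

```bash
python3 - <<'E'
from hover import *
ctrl.move_straight([578,185.3,225],velocity=50)
ctrl.move_straight([578,185.3,200],velocity=50,max_force=5); ctrl.pause(.2)
print(ctrl.current_position(),np.round(ctrl.current_wrist_force(),1))
s=viewer.snapshot("side");cv2.imwrite("pics/s25.png",s); I=cv2.resize(s[165:240,265:340],None,fx=8,fy=8,interpolation=cv2.INTER_LANCZOS4); cv2.imwrite("pics/s25c.png",cv2.convertScaleAbs(I,alpha=1.6,beta=-50))
E
```

```text
[578.23119207 185.38216975 200.41842476] [ 0.5 -0.6 -5.4]
```

View pics/s25c.png

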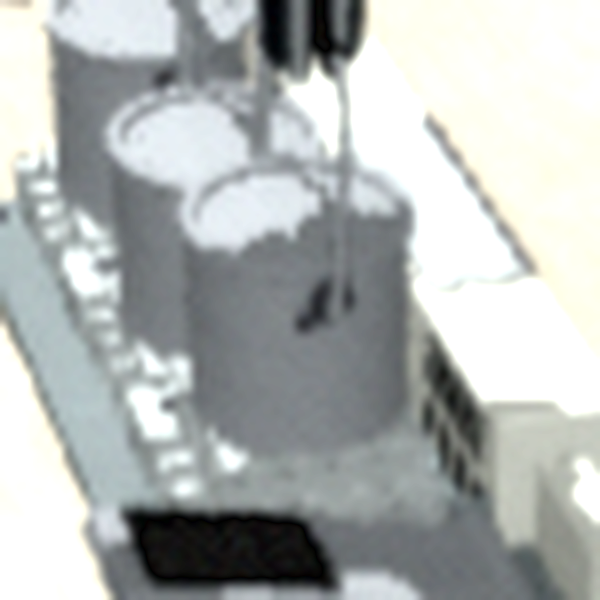

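```bash
python3 - <<'E'
from hover import *
print(seat(578,185.3,(192,187,182,178,175.5,174,172.8,171.8,171)))
E
```

```text
192 False [577.7 185.2 191.5] [ 0.4 -0.8 -6. ]
187 False [577.8 185.2 186.6] [ 0.1  0.3 -5.7]
182 False [577.7 185.2 181.6] [ 0.6 -0.6 -6.4]
178 False [577.8 185.2 177.7] [ 0.6 -0.  -6.1]
175.5 False [577.9 185.3 175.3] [-0.4  0.4 -5.9]
174 False [577.9 185.3 173.9] [ 0.1 -0.3 -6.7]
172.8 False [578.2 185.3 172.9] [ 0.2  0.  -4.9]
171.8 False [578.7 185.4 172.7] [ 0.7 -0.5  0.3]
171 False [579.  185.4 172.6] [ 0.7 -0.4  6.1]
172.6
```

C seated at z≈172.7. I release it, move clear and check all three.

```bash
python3 - <<'E'
from hover import *
ctrl.move_straight([578.3,185.3,172.5],velocity=20)
ctrl.set_gripper(32,20); ctrl.move_straight([578,185.3,285],velocity=150,max_force=10)
ctrl.movep([420,-60,285],down(0).as_rotvec()); print(ctrl.current_clock())
s=viewer.snapshot("side");cv2.imwrite("pics/s26.png",s);t=viewer.snapshot("top");cv2.imwrite("pics/t26.png",t)
crop(t,155,180,315,275,5,"t26d.png"); crop(s,240,110,370,260,5,"s26c.png")
E
```

```text
82.525
```

View pics/t26d.png

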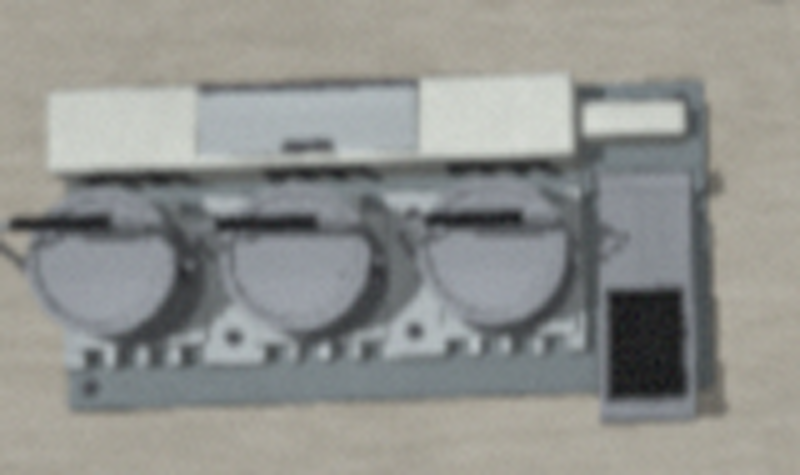

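View pics/s26c.png

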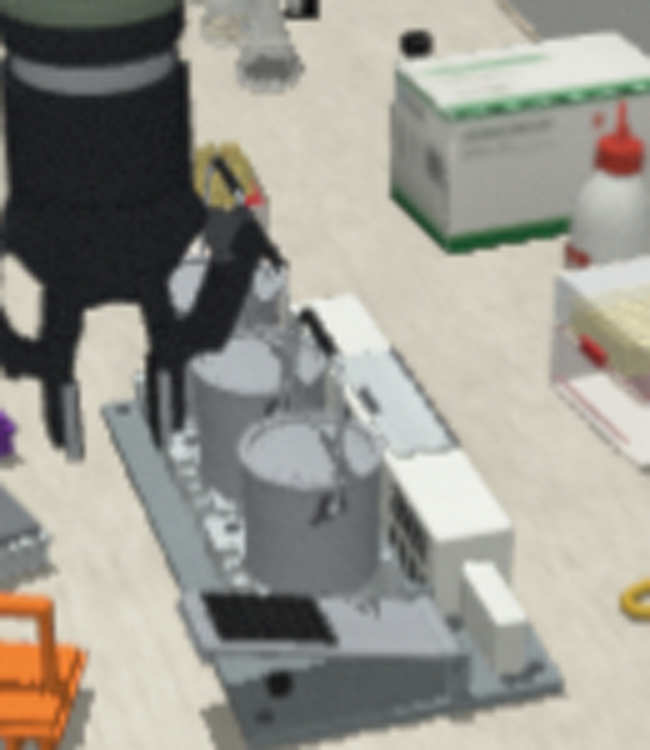

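```bash
python3 - <<'E'
from h import *
S=5;M=R.from_euler('z',np.radians(1.4)).as_matrix()
for n,f,b in (("top","t26",(155,180,315,275)),("side","s26",(255,150,355,250))):
    S=5 if n=="top" else 6
    im=cv2.resize(cv2.imread(f"pics/{f}.png"),None,fx=S,fy=S,interpolation=cv2.INTER_CUBIC)
    th=np.linspace(0,2*np.pi,40)
    for c in ((569.3,402.3),(571.7,294.3),(574.1,186.3)):
        T=lambda Q:np.atleast_2d(Q).astype(float)@M.T+[*c,14]
        for Q,col in ((np.c_[42*np.cos(th),42*np.sin(th),0*th+106],(0,0,255)),(np.array([[-39,39,26],[39,39,26],[39,-39,26],[-39,-39,26]]),(255,0,255))):
            q=((proj(n,T(Q))+.5)*S*8).astype(int).reshape(-1,1,2); cv2.polylines(im,[q],True,col,1,cv2.LINE_AA,3)
    cv2.imwrite(f"pics/fin_{n}.png",im[b[1]*S:b[3]*S,b[0]*S:b[2]*S])
E
```

```text
(no output)
```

View pics/fin_top.png

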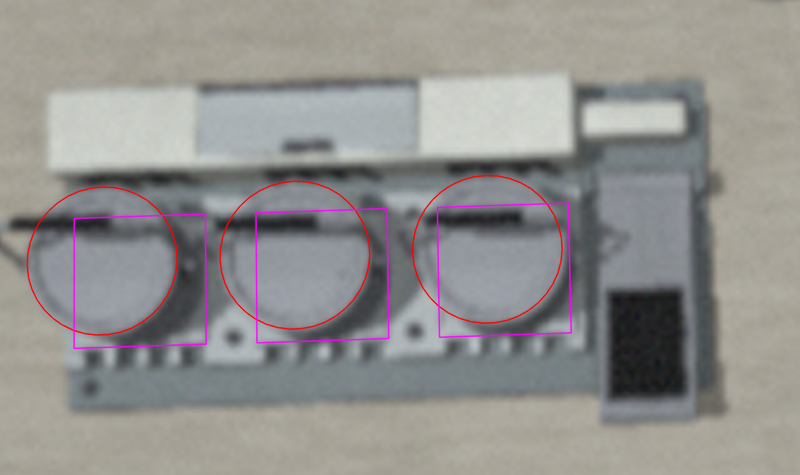

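View pics/fin_side.png

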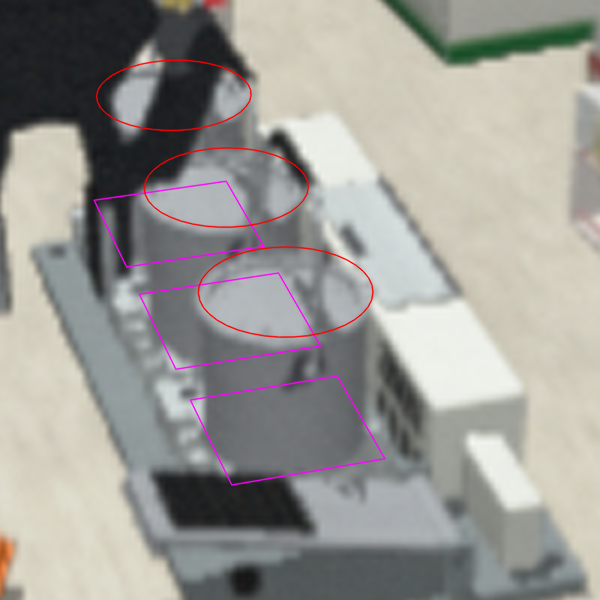

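```bash
python3 - <<'E'
import cv2,numpy as np
t=cv2.imread("pics/t26.png")
for k,x in enumerate((155,193,232)):
    pass
I=cv2.resize(t[208:256,190:280],None,fx=8.8,fy=8.8,interpolation=cv2.INTER_LANCZOS4); cv2.imwrite("pics/t26z.png",cv2.convertScaleAbs(I,alpha=1.6,beta=-60))
E
```

```text
(no output)
```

View pics/t26z.png

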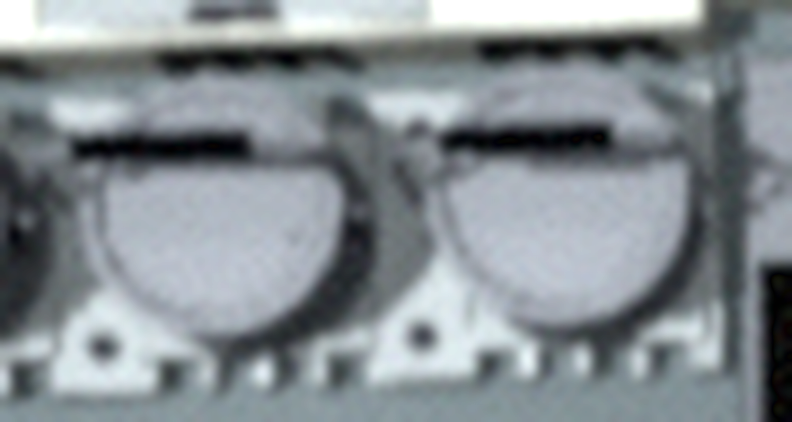

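```bash
python3 - <<'E'
from h import *
print(back("top",[[214.2,231],[253.7,230.1]],120).round(1))
t=cv2.imread("pics/t26.png")
# fit lid circles: mask method via Hough
g=cv2.cvtColor(t,cv2.COLOR_BGR2GRAY); S=6
G=cv2.resize(g[205:260,150:285],None,fx=S,fy=S,interpolation=cv2.INTER_CUBIC); G=cv2.GaussianBlur(G,(0,0),4)
c=cv2.HoughCircles(G,cv2.HOUGH_GRADIENT,1.5,120,param1=60,param2=18,minRadius=80,maxRadius=96)
if c is not None:
    for x,y,r in c[0][:6]:
        p=np.array([(x+.5)/S-.5+150,(y+.5)/S-.5+205]); print(p.round(1),r/S,back("top",p,120).round(1))
# proj side of lid for the bays
print(proj("top",[[569.3,402.3,120],[571.7,294.3,120],[574.1,186.3,120]]).round(1))
E
```

```text
[[570.  292.  120. ]
 [571.6 181.2 120. ]]
[213.  230.7] 15.233334 [[570.8 295.5 120. ]]
[185.2 227. ] 13.608334 [[582.1 373.6 120. ]]
[160.7 207.7] 15.308333 [[637.7 443.8 120. ]]
[[174.9 231.6]
 [213.4 230.4]
 [251.9 229.2]]
```

```bash
python3 - <<'E'
from h import *
def ray(n,px):
    a=back(n,px,0)[0];b=back(n,px,200)[0];d=(b-a)/np.linalg.norm(b-a);return a,d
def tri(pt,ps):
    a,d=ray("top",pt);b,e=ray("side",ps); A=np.c_[d,-e]; s=np.linalg.lstsq(A,b-a,rcond=None)[0]; p,q=a+d*s[0],b+e*s[1]; return ((p+q)/2).round(1),np.linalg.norm(p-q).round(1)
o=lambda c,off,s:(np.array(c,float)+.5)/s-.5+np.array(off)
T=lambda c:o(c,(155,180),5); U=lambda c:o(c,(255,150),6)
for a,b in (((648,344),(235,502)),((608,290),(285,475)),((685,290),(315,530)),((608,397),(155,475)),((690,397),(185,528)),((602,418),(128,478)),((695,418),(158,547))):
    print(tri(T(a),U(b)))
E
```

```text
(array([526.1,  98.9,  63.9]), np.float64(0.7))
(array([557.8, 122.9,  57.3]), np.float64(1.6))
(array([558.7,  77.5,  56.5]), np.float64(0.8))
(array([494.1, 121.8,  69.7]), np.float64(0.5))
(array([495.3,  74. ,  72.1]), np.float64(3.2))
(array([482. , 125.4,  67.8]), np.float64(0.7))
(array([482.8,  71.6,  65.8]), np.float64(1.6))
```

```bash
python3 - <<'E'
from h import *
r=down(np.radians(1.4)).as_rotvec()
ctrl.set_gripper(0,20)
ctrl.movep([505,84,150],r)
ctrl.move_straight([518,84,85],r,velocity=100,max_force=8)
print(np.round(ctrl.current_position(),1),np.round(ctrl.current_wrist_force(),1))
s=viewer.snapshot("side");cv2.imwrite("pics/s27.png",s); crop(s,250,130,370,260,5,"s27c.png")
E
```

```text
[518.4  83.9  85.6] [-0.1 -1.1  1.1]
```

View pics/s27c.png

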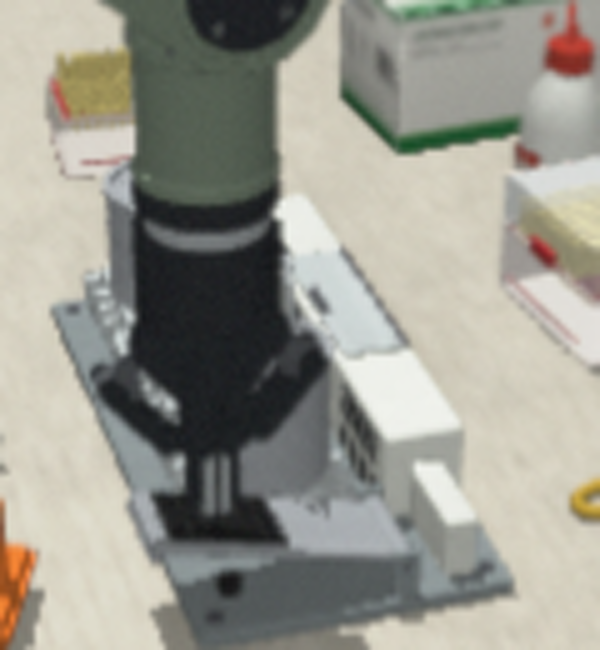

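```bash
python3 - <<'E'
from h import *
f0=np.array(ctrl.current_wrist_force())
for z in (70,60,52,46,42,39,37,35.5,34,32.5,31,29.5):
    h=ctrl.move_straight([518,84,z],velocity=40,max_force=18)
    f=np.array(ctrl.current_wrist_force())-f0; print(z,h,np.round(ctrl.current_position(),1),f.round(1))
    if h or f[2]>17: break
ctrl.pause(.4)
s=viewer.snapshot("side");cv2.imwrite("pics/s28.png",s); crop(s,250,130,370,260,5,"s28c.png"); print(np.round(ctrl.current_wrist_force(),1))
E
```

```text
70 False [517.8  84.   69.8] [-0.6 -0.6 -0.2]
60 False [517.7  84.   59.8] [-1.5  0.9  3. ]
52 False [518.   84.   51.9] [-2.1  0.6  4.1]
46 False [518.   84.   46.1] [-2.7  0.6  4.5]
42 False [518.1  84.   42.2] [-1.1 -0.1  4.9]
39 False [518.   84.   39.9] [-3.5  0.4  8.4]
37 False [518.1  84.   39.3] [-6.2 -0.  19.8]
[-6.8  0.1 20.4]
```

View pics/s28c.png

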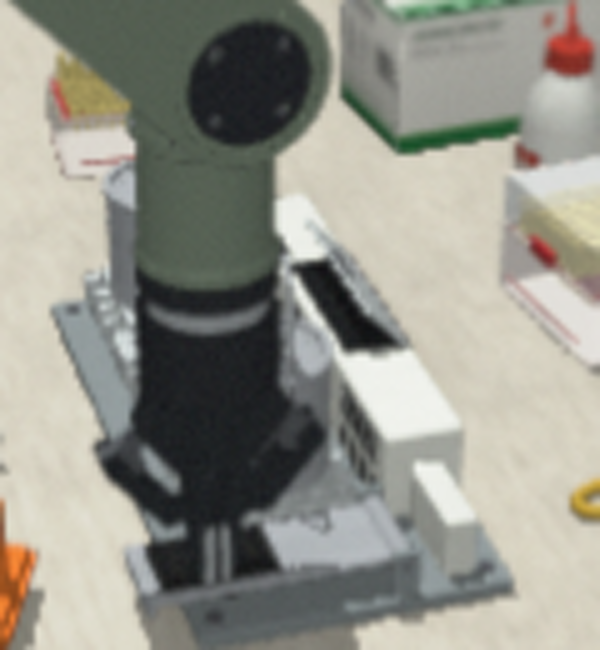

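The treadle is on its stop: a hard force rise to 20 N at z≈39, and the air flap is open. I retreat and check everything.

```bash
python3 - <<'E'
from h import *
r=down(np.radians(1.4)).as_rotvec()
ctrl.move_straight([516,84,60],r,velocity=60); ctrl.move_straight([510,82,160],r,velocity=100)
ctrl.movep([350,-150,300],down(0).as_rotvec()); ctrl.pause(.5); print(ctrl.current_clock(),np.round(ctrl.current_wrist_force(),1))
s=viewer.snapshot("side");cv2.imwrite("pics/s29.png",s);t=viewer.snapshot("top");cv2.imwrite("pics/t29.png",t)
crop(t,155,180,315,275,5,"t29d.png"); crop(s,240,110,370,260,5,"s29c.png")
E
```

```text
90.925 [-0.6  0.1 -0.3]
```

View pics/t29d.png

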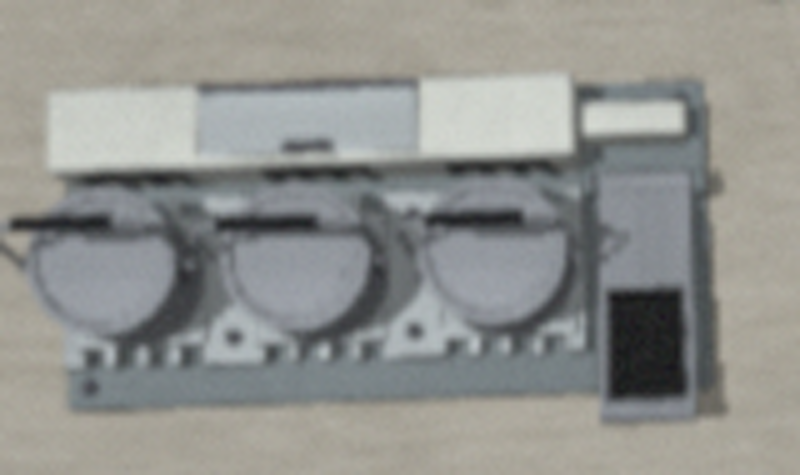

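View pics/s29c.png

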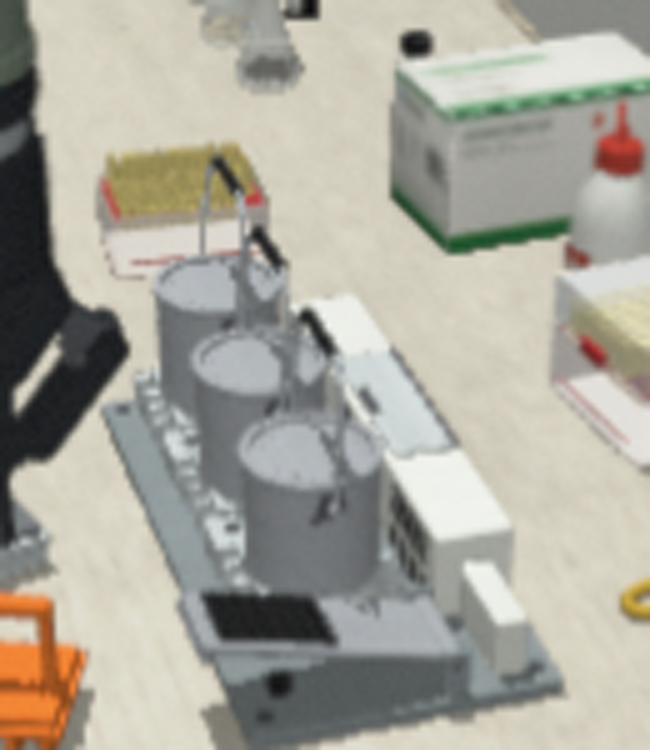

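View pics/t29.png

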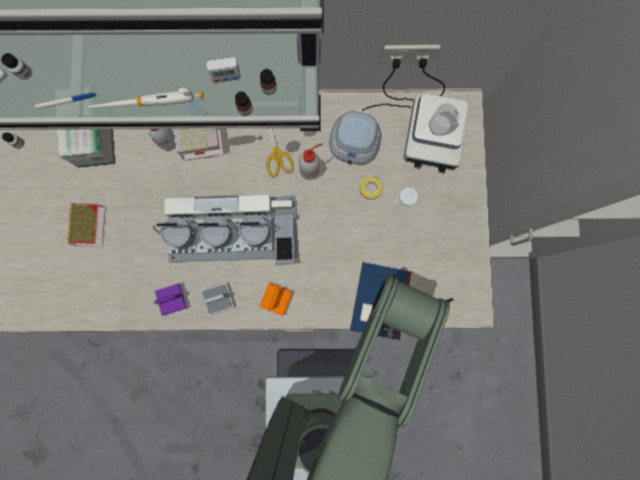

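```bash
python3 - <<'E'
from h import *
ims=[viewer.snapshot("top").astype(float) for _ in range(6)]; t=np.clip(np.mean(ims,0),0,255).astype(np.uint8); cv2.imwrite("pics/t30.png",t)
ims=[viewer.snapshot("side").astype(float) for _ in range(6)]; s=np.clip(np.mean(ims,0),0,255).astype(np.uint8); cv2.imwrite("pics/s30.png",s)
S=9; x0,y0=195,210
cl=cv2.createCLAHE(3,(2,2))
I=cv2.resize(t[y0:y0+50,x0:x0+85],None,fx=S,fy=S,interpolation=cv2.INTER_CUBIC)
lab=cv2.cvtColor(I,cv2.COLOR_BGR2LAB); lab[...,0]=cl.apply(lab[...,0]); cv2.imwrite("pics/t30z.png",cv2.cvtColor(lab,cv2.COLOR_LAB2BGR))
M=R.from_euler('z',np.radians(1.4)).as_matrix()
for c in ((571.7,294.3),(574.1,186.3)):
    print(((proj("top",np.array([[-39,39,26],[-39,-39,26],[39,-39,26],[-42,0,106],[0,-42,106],[0,42,106]])@M.T+[*c,14])-[x0,y0]+.5)*S).round(0).tolist())
S=8;x0,y0=275,175
I=cv2.resize(s[y0:y0+70,x0:x0+65],None,fx=S,fy=S,interpolation=cv2.INTER_CUBIC)
lab=cv2.cvtColor(I,cv2.COLOR_BGR2LAB); lab[...,0]=cl.apply(lab[...,0]); cv2.imwrite("pics/s30z.png",cv2.cvtColor(lab,cv2.COLOR_LAB2BGR))
for c in ((571.7,294.3),(574.1,186.3)):
    print(((proj("side",np.array([[-39,39,26],[-39,-39,26],[39,-39,26],[-42,0,106],[0,-42,106],[0,42,106]])@M.T+[*c,14])-[x0,y0]+.5)*S).round(0).tolist())
E
```

```text
[[102.0, 346.0], [339.0, 339.0], [336.0, 105.0], [171.0, 322.0], [305.0, 184.0], [35.0, 192.0]]
[[430.0, 336.0], [667.0, 328.0], [662.0, 95.0], [519.0, 311.0], [651.0, 173.0], [382.0, 182.0]]
[[25.0, 192.0], [74.0, 292.0], [267.0, 261.0], [35.0, 63.0], [171.0, 100.0], [113.0, -1.0]]
[[93.0, 333.0], [148.0, 446.0], [353.0, 411.0], [108.0, 205.0], [254.0, 246.0], [188.0, 131.0]]
```

View pics/t30z.png

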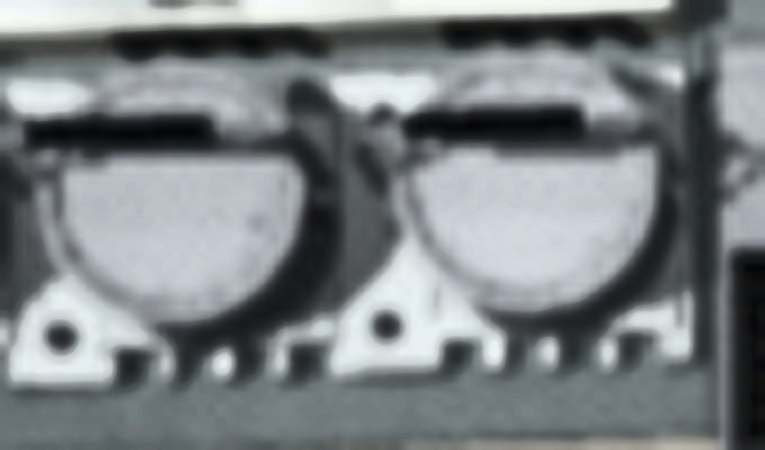

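View pics/s30z.png

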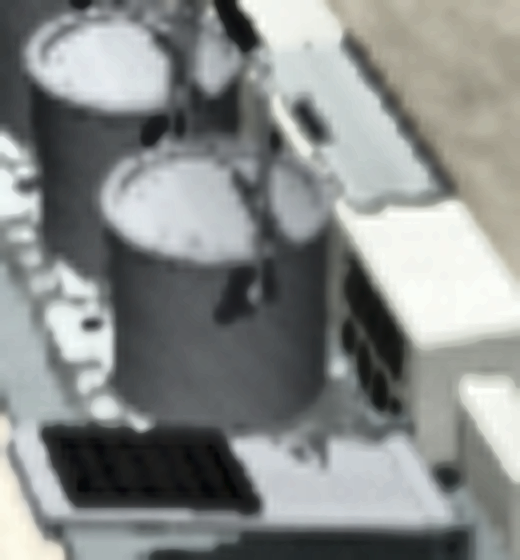

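The checks pass:
- **Lids:** they lie about 0 to −3 mm across from their bay centres.
- **Bails and treadle:** the bails are standing and the treadle is back up.
- **Bystanders:** the tape (371,187) and dish (409,197) are in place, and so is the notebook corner I can see.

Handing in.

```bash
python3 - <<'E'
from workcell import ctrl,hand_in
print(ctrl.current_clock(),ctrl.current_position()); print(hand_in())
E
```

```text
91.625 [ 349.9901362  -150.02032809  300.00489278]
the job is handed in; nothing more can be done
None
```

The job is handed in at about 92 s, with no verdict reported. All three canisters are home in the dock: A in the left bay, B in the middle, C in the right. The blank was not needed. I then pressed the treadle to its stop and let it come back.

- **Seating:** each canister met the fin tops at the height expected for home. In the last pictures the lids are about 0–1, 2 and 3 mm off their bay centres across (A, B, C), against a limit of 6 mm, and within a few mm along the fins.
- **Disagreeing check:** an earlier, rougher reading put C about 5 mm off across. Its fins were fully down in the slots, which leave only 3.5 mm of play, so I took the later 3 mm reading.
- **Treadle:** the force rose hard to about 20 N at z≈39 mm and the air flap opened. The treadle is up again in the last picture.
- **Bails and bystanders:** the bails stand about 5° past upright by eye. The tape and dish did not move. The notebook was partly hidden by the arm at the end, and what showed was in place.

**What went wrong on the way:**
- **Canister A:** my first swing of its bail tilted it to about 0.46 rad, under the 0.8 limit. I set it back flat and changed to a firm grip with the tool turning along with the bail.
- **Canister B:** its bail fell back once when I released it at 45°.
- **Canister C:** it was knocked a few centimetres aside during the run, so I measured it again before gripping it.

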